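# Flip a returned spoon rest tag-side down onto the reader pad

### The arm

A 7-joint arm with a two-finger parallel gripper is mounted at the origin on the work surface. World frame = base frame: x ahead of the robot, y to its left, z up, the work surface at z = 0. Lengths are in m, angles in rad, forces in N, time in s.
With the tool pointing down it reaches from about 0.4 to 0.85 m from the base axis. Payload 10.4 kg.
Tool frame: the origin (TCP) lies where the fingers leave the gripper's body, on its centre line; the fingertips stand 70 mm ahead of it and the grasp point (between the pads) lies r.grip_depth ahead of it (r.grip_depth is the distance from the TCP to the grasp point, in m); z points along the fingers, y is the direction in which the jaws open and shut (so a half turn about z gives the same grasp; the last joint's range is limited). The gripper opens to 87 mm and grips with 3 to 60 N. Pads are 19 mm wide; open, the fingers measure 117 mm over their backs; the gripper's body (75 mm by 190 mm) begins 51 mm behind the grasp point.
Start: joints at [1.268, 0.332, -0.065, 1.46, 0.022, 1.35, -0.088], TCP at [0.173, -0.601, 0.292] pointing down, gripper open.
Joint ranges: [-2.6, 2.6], [-0.5, 2.12], [-1.47, 1.34], [0.16, 2.42], [-1.27, 4.41], [0.06, 2.06], [-2.6, 2.6]. Speed limits (rad/s): [2.22, 2.22, 2.79, 2.79, 3.14, 3.14, 3.14].

### API

Orientations are given as a unit quaternion [x, y, z, w].
In Python, from bench import monitor, viewer, workorder, nets, r gives the robot as it stands.
- The arm moves only by the tool drive_tool, never from a script. Its argument "plan" is a list of rows, each an object of numbers: "rx", "ry", "rz": the turn, a rotation vector about the tool's x, y, z in units of 360 degrees (1.0 is 360 degrees); "x", "y", "z": the shift along the tool's x, y, z in units of 1000 mm (1.0 is 1000 mm); "fingers": the opening, from 0 (shut) to 1 (fully open). In form: [{"rx": .., "ry": .., "rz": .., "x": .., "y": .., "z": .., "fingers": ..}, ...]. A call has 1 to 12 rows; each row is the pose to reach, as a shift and turn from the pose commanded when the call began, along the tool's axes at that moment, turning the shorter way round; what a row does not reach only later rows make up. A row lasts 1/8 s, in which the tool goes at most 62.5 mm and 10.7 degrees, less where a joint would pass 70% of its speed; a pose out of reach is approached as far as the arm can. A call with a number of a shift or a turn outside -1 to 1 is refused whole. A call with a gripper value outside its range is refused whole. The fingers move at their own pace and stop on an object; "squeeze" is the grip in N (left out, the last holds). Time passes only in rows, so rows that repeat a pose let the fingers close. It gives the time, the measured TCP pose, the force and the opening at its end, in the units of the state.
- monitor.read_state(): the state, without advancing time (a new reading comes with each control period).
- viewer.camera(name): name is "side" or "top"; returns a dict with "color" (400x640x3 uint8, red, green, blue), "depth" (400x640 float32, m along the optical axis (not along the pixel's ray), 0 where there is no reading), "camera_matrix" (3x3 intrinsics, pixels), "xyz" and "rotation" of the camera in the world. Camera axes: x right, y down, z forward; pixel columns grow to the right and rows downward; lengths in m; the calibration is good to about 2 mm. A picture is of the moment at which its call begins.
- workorder.close_job(): hands the job in, once; it reports no verdict.
Trained networks look in the newest picture that a camera, given by its name, has taken for a name from the list of things; names that differ only in an ending like _2 or _b are one class to them, and where a whole thing is asked for, a point or a joint stands for the part that bears it (a point fixed in the world has none). Each returns a list of dicts, best first, with "confidence" (0 to 1); they miss things now and then, are a little off and sometimes report something else, mostly with a low value. They report only what shows in the picture. A call takes as long as a camera call.
- nets.find_in(label, camera): "centre" ([x, y, z] in m, in world coordinates, good to about 4 mm: the middle of the surface that is visible of it).
- nets.regions_of(label, camera): "region" (400x640 bool, what is visible of it).
The state is a dict: "time": time; "joint_positions": joint angles; "joint_vel": joint speeds; "joint_torque": joint torques, N m; "ee_pos": TCP position; "eef_rot": TCP orientation; "ft_force": force on the tool from outside, world axes, zero at the start; "torque": the same for the moment, N m; "width": finger opening in m.
Only numpy, scipy, OpenCV 4.12 (cv2) and the standard library are available. Lean on these libraries where they do the work, as an engineer would, in place of code of your own. Each camera call takes 0.05 s, during which the arm holds its last target.

### The job

The bamboo spoon rest lies on the rubber matting with its tag label up, and the tag can only be read face down. Without picking it up, push it with the fingertips, long side first, against the edge of the grey reader pad, keep pushing to tip it up on that edge and over onto the pad, then push it along until it lies flat, tag-side down, wholly on the pad and squared up with it. Leave the other goods where they stand, and move clear.

Things in the scene. Friction and masses are not known exactly. Their poses are not given: they have to be found in the camera images.
- spoon_rest: Bamboo spoon rest, loose, 90 x 160 x 16 mm (own x, y, z), 110-180 g. Origin at its centre. z points out of the flat face with the white tag label (up at the start); the other face has a 6 mm recess in a 13 mm rim. Its +x long side faces the pad at the start. Pressed against the pad's edge it stays, and its other long side clings to fingertips pushing there and rises with them.
- reader_pad: Flat grey desktop tag-reader pad fastened to the counter, a slab 200 x 280 x 18 mm (own x, y, z) with an upright edge all round and a flat top 18 mm above the matting. Origin at the centre of its underside, z up. Its x axis points from the spoon rest's side across the pad, so the edge to push against is its -x side (100 mm from the origin, 280 mm long).
- soap_dish: Bystander: ivory ceramic soap dish, 85 x 125 x 24 mm high, standing beyond the pad's +x side. Origin at the centre of its underside.
- brush_holder: Bystander: purple plastic toothbrush holder, round, 72 mm across the foot and 100 mm tall, standing beyond the pad's +x side, towards its +y corner. Origin at the centre of its underside.
- aerator: Bystander: chrome faucet aerator, round, 24 mm across and 21 mm tall, standing on the matting beside the spoon rest, past its -y end. Origin at the centre of its underside.

How it is judged:
By the outcome, as a careful person would: the job done as asked, in the order asked, and still so for the second after the job is handed in, with the robot touching nothing.
It also fails if it takes over 64 s, if anything falls off the work surface, if the arm or the gripper's body presses on something with over 40 N, if the wrist force passes 120 N, or if a joint passes its speed limit or range.

## Working session

There is one attempt and no reset: what is moved stays moved. The work goes in short steps, Python scripts to look and compute and a tool call to move; the robot and the scene stay as the last step left them, time stands still between calls to the robot, and variables do not carry over. Pictures are saved under pics/ and viewed, and the job is handed in when it is done.

Besides the shell and the picture viewer there is one more tool, called after "Call:" in YAML: its name, and indented under it one key for each argument. drive_tool: Moves the arm, as the interface text tells. Its arguments: {"type":"object","properties":{"plan":{"type":"array","items":{"type":"object","properties":{"rx":{"type":"number","minimum":-1,"maximum":1},"ry":{"type":"number","minimum":-1,"maximum":1},"rz":{"type":"number","minimum":-1,"maximum":1},"x":{"type":"number","minimum":-1,"maximum":1},"y":{"type":"number","minimum":-1,"maximum":1},"z":{"type":"number","minimum":-1,"maximum":1},"fingers":{"type":"number"}}}},"squeeze":{"type":"number"}},"required":["plan"]}

```bash
mkdir -p pics; ls; python3 - <<'E'
from bench import monitor, viewer, workorder, nets, r
import cv2
s=monitor.read_state()
for k,v in s.items(): print(k,v)
print(r.grip_depth)
for c in("top","side"):
    d=viewer.camera(c); cv2.imwrite(f"pics/{c}0.png",d["color"][:,:,::-1])
    print(c,d["xyz"],d["rotation"],d["camera_matrix"])
    for n in("spoon_rest","reader_pad","soap_dish","brush_holder","aerator"):
        print(n,[(x["centre"],x["confidence"]) for x in nets.find_in(n,c)][:2])
E
```

```text
pics
time 0.0
joint_positions [ 1.26840007  0.33286438 -0.06470246  1.46093336  0.02163059  1.34989356
 -0.08849603]
joint_vel [-0.00155788 -0.00101519  0.00082857 -0.00015792 -0.00069544  0.00178032
  0.00026861]
joint_torque [-2.39172969e-04 -6.23254108e+01  2.41767301e-02 -3.89898455e+01
 -6.14799047e-02  3.99659935e-02  1.47545711e-04]
ee_pos [ 0.17251373 -0.60042422  0.29146237]
eef_rot [ 9.90227604e-01  1.39458960e-01 -1.43989428e-04 -6.86138852e-04]
ft_force [-0.08740462 -0.15269964 -0.11460169]
torque [-0.02387227  0.02834512 -0.04345269]
width 0.087029690480141
0.051
top [0.55227711 0.06467766 0.77605115] [-0.70394081  0.70900741 -0.01505201  0.03936068] [[384.12759344   0.         320.67671791]
 [  0.         384.12759344 196.12082526]
 [  0.           0.           1.        ]]
spoon_rest [([0.561, -0.1533, 0.0187], 0.93)]
reader_pad [([0.5388, 0.0465, 0.0234], 0.78), ([0.4414, 0.2087, 0.1058], 0.73)]
soap_dish [([0.6084, 0.2275, 0.0033], 0.96), ([0.4411, 0.2075, 0.1053], 0.42)]
brush_holder [([0.4419, 0.2099, 0.1046], 0.64)]
aerator [([0.6925, -0.1357, 0.0166], 0.66)]
side [ 0.27604181 -0.40411996  0.6627066 ] [ 0.89288671 -0.25627253  0.10668428 -0.35453657] [[441.69655435   0.         317.6352871 ]
 [  0.         441.69655435 195.05308238]
 [  0.           0.           1.        ]]
spoon_rest [([0.5571, -0.159, 0.013], 0.78)]
reader_pad [([0.531, 0.0287, 0.0231], 0.83)]
soap_dish [([0.608, 0.2289, 0.0085], 0.82)]
brush_holder [([0.4333, 0.1883, 0.0762], 0.84)]
aerator [([0.6952, -0.1417, 0.0159], 0.46)]
```

```bash
cat > h.py <<'E'
from bench import monitor, viewer, workorder, nets, r
import cv2, numpy as np
from scipy.spatial.transform import Rotation as R
def cloud(d):
    K=d["camera_matrix"]; z=d["depth"]; v,u=np.mgrid[0:400,0:640]
    p=np.stack([(u-K[0,2])/K[0,0]*z,(v-K[1,2])/K[1,1]*z,z],-1)
    w=p@R.from_quat(d["rotation"]).as_matrix().T+np.array(d["xyz"])
    return w
def pix(d,p):
    K=d["camera_matrix"]; c=R.from_quat(d["rotation"]).as_matrix().T@(np.array(p)-d["xyz"])
    return K[0,0]*c[0]/c[2]+K[0,2],K[1,1]*c[1]/c[2]+K[1,2]
def rect(n,c,d):
    m=nets.regions_of(n,c)
    if not m: return None
    m=m[0]["region"]&(d["depth"]>0); w=cloud(d)[m]
    zm=np.median(w[:,2]); k=abs(w[:,2]-zm)<.006; w=w[k]
    (cx,cy),(a,b),ang=cv2.minAreaRect((w[:,:2]*1000).astype(np.float32))
    return (round(cx,1),round(cy,1)),(round(a,1),round(b,1)),round(ang,2),"z",round(zm*1000,1),len(w)
E
python3 - <<'E'
from h import *
for c in("top","side"):
    d=viewer.camera(c)
    for n in("spoon_rest","reader_pad","aerator"): print(c,n,rect(n,c,d))
E
```

```text
top spoon_rest None
top reader_pad ((546.2, 44.4), (199.2, 287.8), 89.96, 'z', np.float64(18.2), 14455)
top aerator ((697.1, -138.3), (22.2, 22.4), 86.14, 'z', np.float64(20.0), 123)
side spoon_rest ((563.3, -152.8), (90.5, 161.5), 87.48, 'z', np.float64(14.5), 4905)
side reader_pad ((541.2, 45.2), (279.8, 201.7), 0.02, 'z', np.float64(16.8), 12622)
side aerator ((698.0, -139.9), (24.1, 20.4), 10.96, 'z', np.float64(18.8), 130)
```

View pics/top0.png

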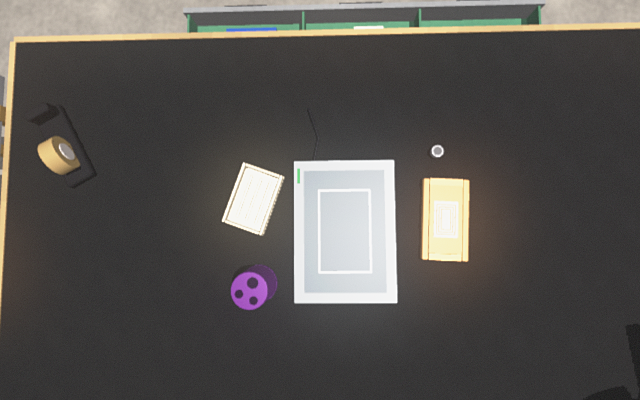

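View pics/side0.png

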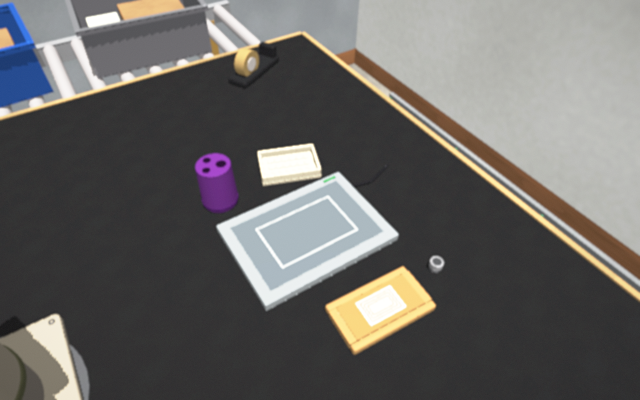

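```bash
python3 - <<'E'
from h import *
for i in range(2):
  for c in("top","side"):
    d=viewer.camera(c); w=cloud(d)
    for n in("spoon_rest","reader_pad"):
        m=nets.regions_of(n,c)
        if not m: print(c,n,None); continue
        m=m[0]["region"].astype(np.uint8); m=cv2.morphologyEx(m,cv2.MORPH_OPEN,np.ones((5,5)))>0
        m&=(d["depth"]>0); p=w[m]; z0=.016 if n[0]=='s' else .018
        p=p[abs(p[:,2]-np.median(p[:,2]))<.005]
        rc=cv2.minAreaRect((p[:,:2]*1000).astype(np.float32))
        print(c,n,np.round(rc[0],1),np.round(rc[1],1),round(rc[2],2),np.round(np.percentile(p[:,:2],[1,99],axis=0)*1000,1).tolist())
s=monitor.read_state(); print(R.from_quat(s["eef_rot"]).as_matrix().round(4),s["ee_pos"],s["time"])
M=np.array([[0,1,0],[1,0,0],[0,0,-1.]]) # cols tool x=+y, y=+x
Rc=R.from_quat(s["eef_rot"])
print((Rc.inv()*R.from_matrix(M)).as_rotvec()/2/np.pi)
print(Rc.inv().apply(np.array([.560,-.26,.11])-s["ee_pos"]))
E
```

```text
top spoon_rest [ 563.6 -152.6] [ 90.7 158. ] 87.22 [[486.7, -196.2], [640.7, -106.9]]
top reader_pad [542.5  44.5] [199.2 280.1] 89.99 [[405.0, -52.1], [678.5, 141.7]]
side spoon_rest [ 562.7 -152.4] [ 90.6 160.7] 87.43 [[483.5, -197.8], [640.6, -107.9]]
side reader_pad [ 696.3 -139.2] [22.8 22.3] 40.86 [[685.9, -149.7], [707.4, -127.0]]
top spoon_rest [ 563.6 -152.6] [ 90.8 160.1] 87.27 [[484.7, -197.5], [641.1, -106.7]]
top reader_pad [542.3  44.6] [280.1 198.9] 0.07 [[404.9, -52.4], [678.5, 141.9]]
side spoon_rest [ 563.  -152.5] [ 90.  161.1] 87.27 [[483.4, -197.7], [640.7, -108.3]]
side reader_pad None
[[ 9.611e-01  2.761e-01  1.000e-04]
 [ 2.761e-01 -9.611e-01 -1.000e-04]
 [ 0.000e+00  1.000e-04 -1.000e+00]] [ 0.17261805 -0.60072569  0.29228595] 1.6
[ 1.96735269e-05  8.29491892e-06 -2.05473262e-01]
[ 0.46640068 -0.22053059  0.18227344]
```

Call:
drive_tool:
  plan:
    - {"x":0.466,"y":-0.22,"z":0.14,"rz":-0.2055,"fingers":1}
    - {"x":0.466,"y":-0.22,"z":0.14,"rz":-0.2055,"fingers":1}
    - {"x":0.466,"y":-0.22,"z":0.14,"rz":-0.2055,"fingers":1}
    - {"x":0.466,"y":-0.22,"z":0.14,"rz":-0.2055,"fingers":1}
    - {"x":0.466,"y":-0.22,"z":0.14,"rz":-0.2055,"fingers":1}
    - {"x":0.466,"y":-0.22,"z":0.14,"rz":-0.2055,"fingers":1}
    - {"x":0.466,"y":-0.22,"z":0.14,"rz":-0.2055,"fingers":1}
    - {"x":0.466,"y":-0.22,"z":0.14,"rz":-0.2055,"fingers":1}
    - {"x":0.466,"y":-0.22,"z":0.14,"rz":-0.2055,"fingers":1}
    - {"x":0.466,"y":-0.22,"z":0.14,"rz":-0.2055,"fingers":1}
    - {"x":0.466,"y":-0.22,"z":0.14,"rz":-0.2055,"fingers":1}
    - {"x":0.466,"y":-0.22,"z":0.14,"rz":-0.2055,"fingers":1}

```text
validation failed for argument at $.pl...
```

```bash
python3 -c "
from h import *
s=monitor.read_state();print(s['time'],s['ee_pos'])"
```

```text
1.6 [ 0.17261805 -0.60072569  0.29228595]
```

Call:
drive_tool:
  plan:
    - {"rx":0.0,"ry":0.0,"rz":-0.2055,"x":0.466,"y":-0.22,"z":0.14,"fingers":1.0}
    - {"rx":0.0,"ry":0.0,"rz":-0.2055,"x":0.466,"y":-0.22,"z":0.14,"fingers":1.0}

```text
time: 1.85
ee_pos: [0.264, -0.5203, 0.2592]
eef_rot: [0.946, 0.324, 0.0, 0.0]
ft_force: [1.2, -0.2, -0.2]
width: 0.087
```

```bash
cat >> h.py <<'E'
M=np.array([[0,1,0],[1,0,0],[0,0,-1.]])
def goto(p,tilt=0):
    """tilt deg: rotation about world x, + maps -y toward +z?? printed check"""
    s=monitor.read_state(); Rc=R.from_quat(s["eef_rot"])
    T=R.from_rotvec([-np.radians(tilt),0,0])*R.from_matrix(M)
    print("t",s["time"],"shift",Rc.inv().apply(np.array(p)-s["ee_pos"]).round(4),"turn",((Rc.inv()*T).as_rotvec()/2/np.pi).round(4))
E
python3 -c "
from h import *
goto([.56,-.26,.15])"
```

```text
t 1.85 shift [ 0.3934 -0.0245  0.1091] turn [ 1.000e-04  1.000e-04 -1.451e-01]
```

Call:
drive_tool:
  plan:
    - {"rx":0.0,"ry":0.0,"rz":-0.145,"x":0.39,"y":-0.024,"z":0.11,"fingers":1.0}
    - {"rx":0.0,"ry":0.0,"rz":-0.145,"x":0.39,"y":-0.024,"z":0.11,"fingers":1.0}
    - {"rx":0.0,"ry":0.0,"rz":-0.145,"x":0.39,"y":-0.024,"z":0.11,"fingers":1.0}
    - {"rx":0.0,"ry":0.0,"rz":-0.145,"x":0.39,"y":-0.024,"z":0.11,"fingers":1.0}
    - {"rx":0.0,"ry":0.0,"rz":-0.145,"x":0.39,"y":-0.024,"z":0.11,"fingers":1.0}
    - {"rx":0.0,"ry":0.0,"rz":-0.145,"x":0.39,"y":-0.024,"z":0.11,"fingers":1.0}
    - {"rx":0.0,"ry":0.0,"rz":-0.145,"x":0.39,"y":-0.024,"z":0.11,"fingers":1.0}
    - {"rx":0.0,"ry":0.0,"rz":-0.145,"x":0.39,"y":-0.024,"z":0.11,"fingers":1.0}
    - {"rx":0.0,"ry":0.0,"rz":-0.145,"x":0.39,"y":-0.024,"z":0.11,"fingers":1.0}

```text
time: 2.98
ee_pos: [0.5574, -0.2656, 0.1496]
eef_rot: [0.709, 0.705, -0.0, 0.0]
ft_force: [0.0, -0.6, 0.5]
width: 0.0871
```

```bash
python3 -c "
from h import *
goto([.563,-.24,.075])"
```

```text
t 2.975 shift [0.0257 0.0055 0.0745] turn [-0.0001  0.0001 -0.001 ]
```

Call:
drive_tool:
  plan:
    - {"rx":0.0,"ry":0.0,"rz":-0.001,"x":0.02,"y":0.005,"z":0.04,"fingers":1.0}
    - {"rx":0.0,"ry":0.0,"rz":-0.001,"x":0.022,"y":0.005,"z":0.074,"fingers":1.0}
    - {"rx":0.0,"ry":0.0,"rz":-0.001,"x":0.035,"y":0.005,"z":0.074,"fingers":1.0}
    - {"rx":0.0,"ry":0.0,"rz":-0.001,"x":0.045,"y":0.005,"z":0.074,"fingers":1.0}
    - {"rx":0.0,"ry":0.0,"rz":-0.001,"x":0.045,"y":0.005,"z":0.074,"fingers":1.0}

```text
time: 3.6
ee_pos: [0.5641, -0.2188, 0.0774]
eef_rot: [0.706, 0.708, 0.001, 0.001]
ft_force: [-0.2, -0.5, -0.7]
width: 0.087
```

```bash
python3 -c "
from h import *
goto([.563,-.155,.075])
d=viewer.camera('side');cv2.imwrite('pics/s1.png',d['color'][:,:,::-1])"
```

```text
t 3.6 shift [ 0.0638 -0.001   0.0024] turn [0.0004 0.0001 0.0004]
```

View pics/s1.png

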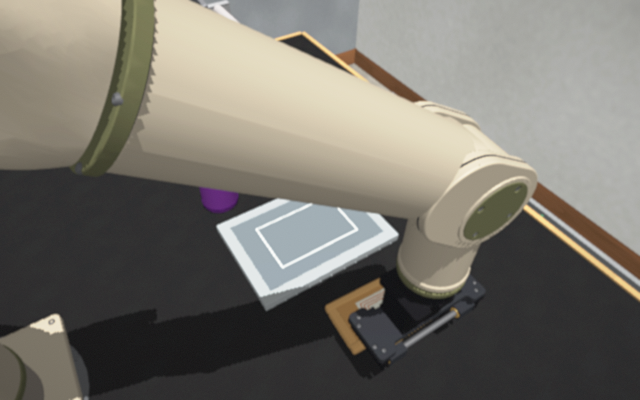

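Call:
drive_tool:
  plan:
    - {"rx":0.0,"ry":0.0,"rz":0.0,"x":0.006,"y":-0.001,"z":0.002,"fingers":1.0}
    - {"rx":0.0,"ry":0.0,"rz":0.0,"x":0.012,"y":-0.001,"z":0.002,"fingers":1.0}
    - {"rx":0.0,"ry":0.0,"rz":0.0,"x":0.018,"y":-0.001,"z":0.002,"fingers":1.0}
    - {"rx":0.0,"ry":0.0,"rz":0.0,"x":0.024,"y":-0.001,"z":0.002,"fingers":1.0}
    - {"rx":0.0,"ry":0.0,"rz":0.0,"x":0.03,"y":-0.001,"z":0.002,"fingers":1.0}
    - {"rx":0.0,"ry":0.0,"rz":0.0,"x":0.036,"y":-0.001,"z":0.002,"fingers":1.0}
    - {"rx":0.0,"ry":0.0,"rz":0.0,"x":0.042,"y":-0.001,"z":0.002,"fingers":1.0}
    - {"rx":0.0,"ry":0.0,"rz":0.0,"x":0.048,"y":-0.001,"z":0.002,"fingers":1.0}
    - {"rx":0.0,"ry":0.0,"rz":0.0,"x":0.052,"y":-0.001,"z":0.002,"fingers":1.0}
    - {"rx":0.0,"ry":0.0,"rz":0.0,"x":0.056,"y":-0.001,"z":0.002,"fingers":1.0}

```text
time: 4.9
ee_pos: [0.5621, -0.1634, 0.0735]
eef_rot: [0.707, 0.708, -0.0, 0.0]
ft_force: [-0.3, -0.9, 1.6]
width: 0.0871
```

```bash
python3 -c "
from h import *
goto([.563,-.155,.075])
for c in ('top','side'):
  d=viewer.camera(c);cv2.imwrite('pics/%s2.png'%c,d['color'][:,:,::-1])"
```

```text
t 4.9 shift [ 0.0084  0.0009 -0.0015] turn [0.     0.     0.0002]
```

View pics/side2.png

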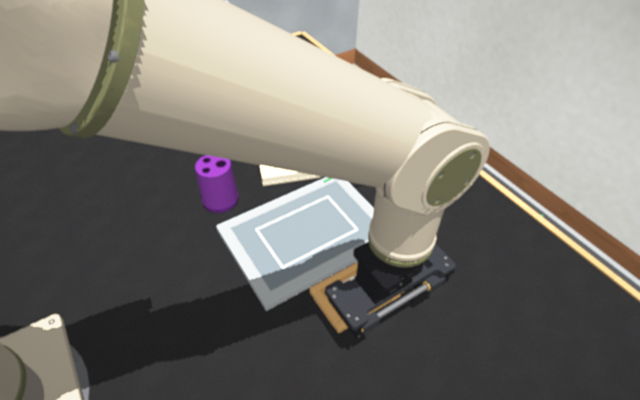

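View pics/top2.png

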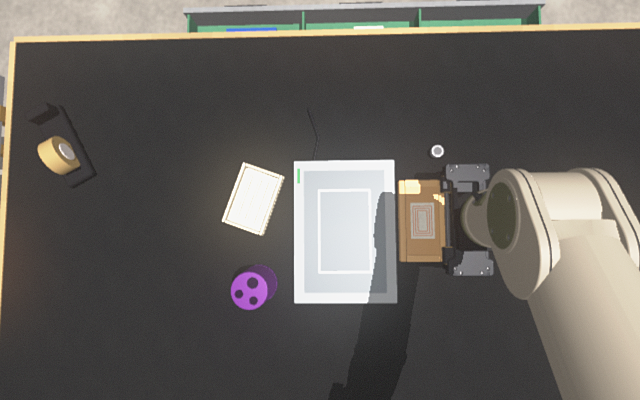

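Call:
drive_tool:
  plan:
    - {"rx":0.0,"ry":0.0,"rz":0.0,"x":0.003,"y":0.0,"z":-0.001,"fingers":1.0}
    - {"rx":0.0,"ry":0.0,"rz":0.0,"x":0.006,"y":0.0,"z":-0.001,"fingers":1.0}
    - {"rx":0.0,"ry":0.0,"rz":0.0,"x":0.009,"y":0.0,"z":-0.001,"fingers":1.0}
    - {"rx":0.0,"ry":0.0,"rz":0.0,"x":0.009,"y":0.0,"z":-0.001,"fingers":1.0}

```text
time: 5.5
ee_pos: [0.5622, -0.1557, 0.0746]
eef_rot: [0.707, 0.707, -0.0, 0.001]
ft_force: [0.8, -4.2, -0.7]
width: 0.0871
```

```bash
python3 -c "
from h import *
for c in ('top','side'):
  d=viewer.camera(c);cv2.imwrite('pics/%s3.png'%c,cv2.resize(d['color'][120:300,270:530,::-1],None,fx=3,fy=3))
s=monitor.read_state();print(s['ee_pos'],s['ft_force'],s['torque'])"
```

```text
[ 0.5621957  -0.1556466   0.07462381] [ 0.67426174 -4.72706768 -0.91819572] [-1.23079378 -0.26800817  0.28429253]
```

View pics/top3.png

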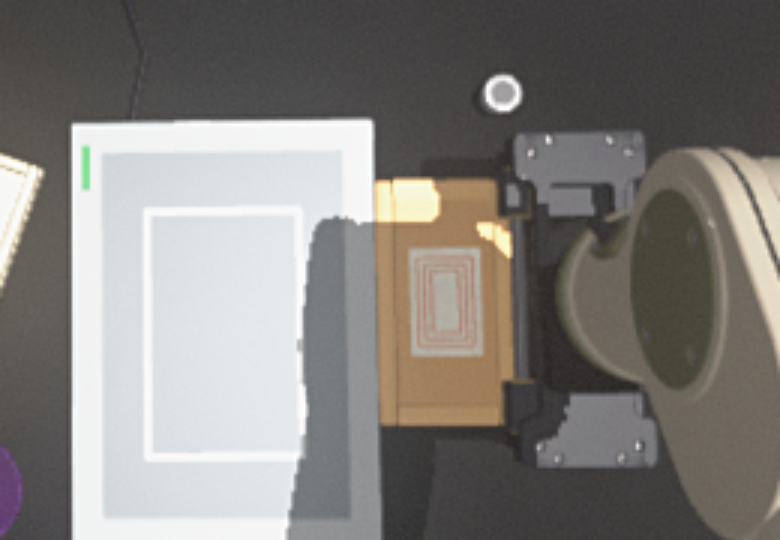

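```bash
python3 -c "
import numpy as np
a0=np.radians(7)
P=np.array([-.0554,.016]);C0=np.array([-.1455,.0048])
r=np.linalg.norm(C0-P);a0=np.arctan2(P[1]-C0[1],P[0]-C0[0])
for t in range(0,141,5):
  a=np.radians(t)-a0
  C=P+r*np.array([-np.cos(a),np.sin(a)])
  d=C-C0; u=np.array([np.cos(a),-np.sin(a)])
  b=d+u*.002*(t>0)
  print(t,'free',d.round(4),'cmd2mm x %.4f z %.4f'%(b[0],-b[1]))
"
```

```text
0 free [0. 0.] cmd2mm x 0.0000 z -0.0000
5 free [-0.0006  0.0079] cmd2mm x 0.0014 z -0.0080
10 free [-0.0006  0.0158] cmd2mm x 0.0014 z -0.0157
15 free [0.0002 0.0237] cmd2mm x 0.0022 z -0.0234
20 free [0.0016 0.0315] cmd2mm x 0.0036 z -0.0310
25 free [0.0037 0.0391] cmd2mm x 0.0056 z -0.0385
30 free [0.0065 0.0466] cmd2mm x 0.0083 z -0.0458
35 free [0.0099 0.0537] cmd2mm x 0.0116 z -0.0528
40 free [0.0139 0.0605] cmd2mm x 0.0156 z -0.0594
45 free [0.0185 0.067 ] cmd2mm x 0.0200 z -0.0658
50 free [0.0236 0.073 ] cmd2mm x 0.0251 z -0.0717
55 free [0.0292 0.0786] cmd2mm x 0.0306 z -0.0771
60 free [0.0354 0.0836] cmd2mm x 0.0366 z -0.0820
65 free [0.0419 0.0881] cmd2mm x 0.0429 z -0.0864
70 free [0.0488 0.092 ] cmd2mm x 0.0497 z -0.0903
75 free [0.056  0.0953] cmd2mm x 0.0567 z -0.0935
80 free [0.0634 0.098 ] cmd2mm x 0.0640 z -0.0961
85 free [0.0711 0.1   ] cmd2mm x 0.0715 z -0.0980
90 free [0.0789 0.1013] cmd2mm x 0.0791 z -0.0993
95 free [0.0868 0.1019] cmd2mm x 0.0869 z -0.0999
100 free [0.0947 0.1019] cmd2mm x 0.0946 z -0.0999
105 free [0.1026 0.1011] cmd2mm x 0.1023 z -0.0991
110 free [0.1104 0.0997] cmd2mm x 0.1099 z -0.0977
115 free [0.118  0.0976] cmd2mm x 0.1174 z -0.0957
120 free [0.1255 0.0948] cmd2mm x 0.1247 z -0.0930
125 free [0.1326 0.0914] cmd2mm x 0.1317 z -0.0897
130 free [0.1394 0.0874] cmd2mm x 0.1383 z -0.0857
135 free [0.1459 0.0828] cmd2mm x 0.1447 z -0.0813
140 free [0.1519 0.0777] cmd2mm x 0.1506 z -0.0762
```

Call:
drive_tool:
  plan:
    - {"rx":0.0,"ry":0.0,"rz":0.0,"x":0.002,"y":0.0,"z":0.0,"fingers":1.0}
    - {"rx":0.0,"ry":0.0,"rz":0.0,"x":0.002,"y":0.0,"z":-0.004,"fingers":1.0}
    - {"rx":0.0,"ry":0.0,"rz":0.0,"x":0.002,"y":0.0,"z":-0.008,"fingers":1.0}
    - {"rx":0.0,"ry":0.0,"rz":0.0,"x":0.002,"y":0.0,"z":-0.012,"fingers":1.0}
    - {"rx":0.0,"ry":0.0,"rz":0.0,"x":0.002,"y":0.0,"z":-0.016,"fingers":1.0}

```text
time: 6.22
ee_pos: [0.5621, -0.1553, 0.0909]
eef_rot: [0.707, 0.707, -0.001, 0.001]
ft_force: [1.5, -9.3, 0.5]
width: 0.0874
```

```bash
python3 -c "
from h import *
for c in ('top','side'):
  d=viewer.camera(c);cv2.imwrite('pics/%s4.png'%c,cv2.resize(d['color'][150:350,270:530,::-1],None,fx=3,fy=3))
s=monitor.read_state();print(s['ee_pos'],s['ft_force'],s['torque'])"
```

```text
[ 0.56209556 -0.15527164  0.09112381] [ 0.83645057 -9.68994578  0.61513232] [-2.27027076 -0.16866857  0.18526949]
```

View pics/side4.png

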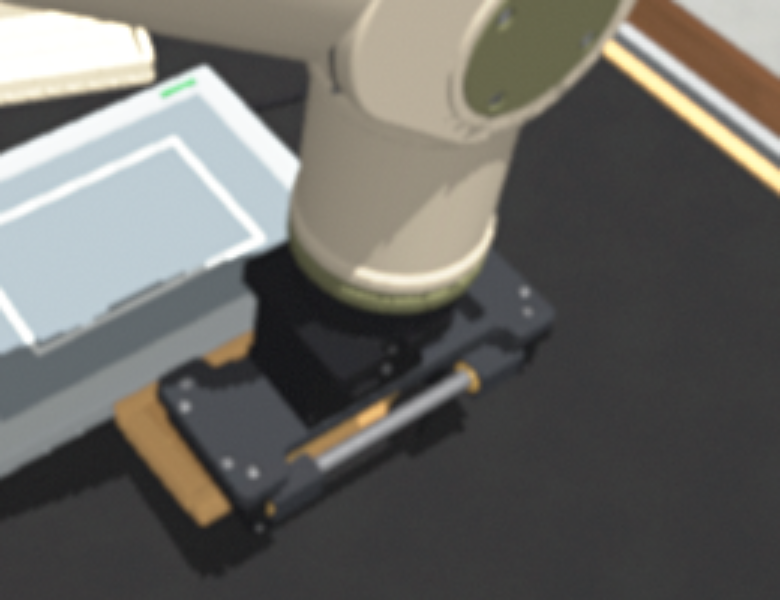

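View pics/top4.png

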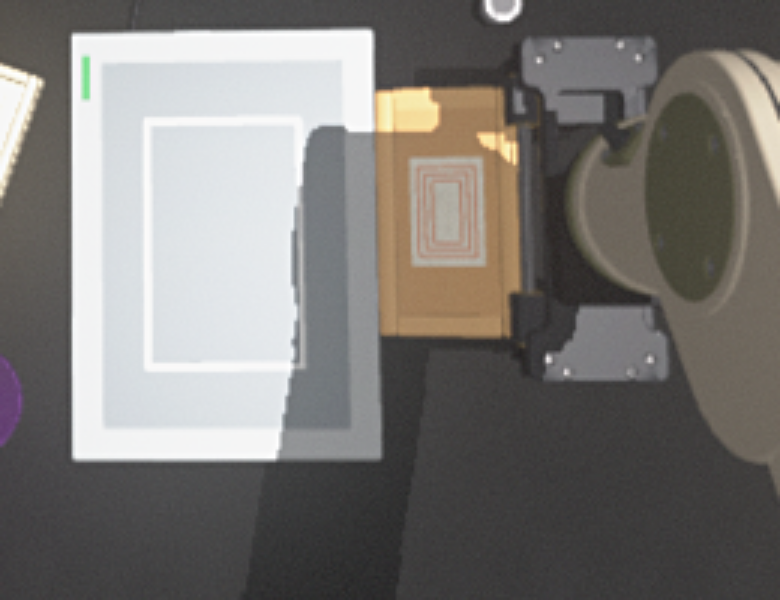

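Call:
drive_tool:
  plan:
    - {"rx":0.0,"ry":0.0,"rz":0.0,"x":0.0005,"y":0.0,"z":-0.004,"fingers":1.0}
    - {"rx":0.0,"ry":0.0,"rz":0.0,"x":0.001,"y":0.0,"z":-0.008,"fingers":1.0}
    - {"rx":0.0,"ry":0.0,"rz":0.0,"x":0.0015,"y":0.0,"z":-0.0115,"fingers":1.0}
    - {"rx":0.0,"ry":0.0,"rz":0.0,"x":0.0022,"y":0.0,"z":-0.0153,"fingers":1.0}
    - {"rx":0.0,"ry":0.0,"rz":0.0,"x":0.0032,"y":0.0,"z":-0.019,"fingers":1.0}
    - {"rx":0.0,"ry":0.0,"rz":0.0,"x":0.0043,"y":0.0,"z":-0.0228,"fingers":1.0}
    - {"rx":0.0,"ry":0.0,"rz":0.0,"x":0.0055,"y":0.0,"z":-0.0265,"fingers":1.0}
    - {"rx":0.0,"ry":0.0,"rz":0.0,"x":0.007,"y":0.0,"z":-0.03,"fingers":1.0}

```text
time: 7.32
ee_pos: [0.5621, -0.1477, 0.1211]
eef_rot: [0.707, 0.707, -0.001, 0.001]
ft_force: [-0.9, -7.5, 3.4]
width: 0.0872
```

```bash
python3 -c "
from h import *
for c in ('top','side'):
  d=viewer.camera(c);cv2.imwrite('pics/%s5.png'%c,cv2.resize(d['color'][150:350,270:530,::-1],None,fx=3,fy=3))
s=monitor.read_state();print(s['ee_pos'],s['ft_force'],s['torque'])"
```

```text
[ 0.5621991  -0.14760842  0.12134952] [-0.05740763 -7.51900612  3.01574973] [-1.91521217  0.05188833  0.08371817]
```

View pics/side5.png

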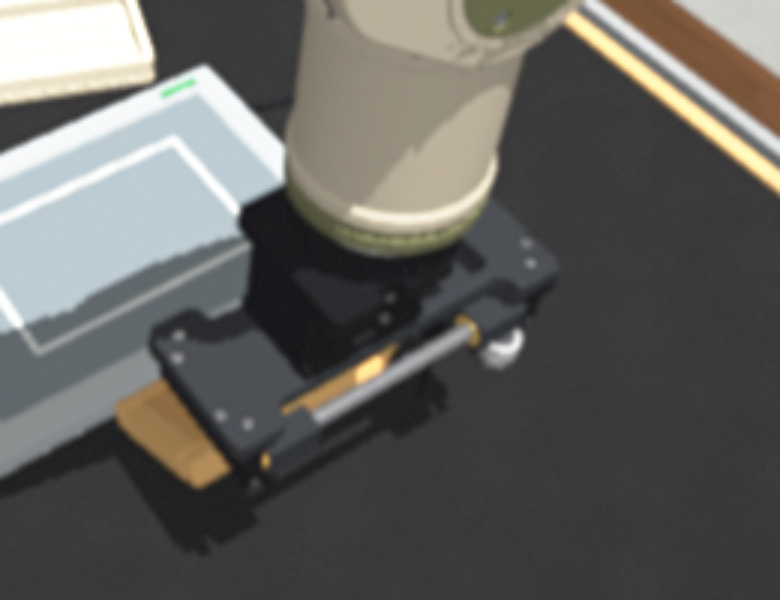

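View pics/top5.png

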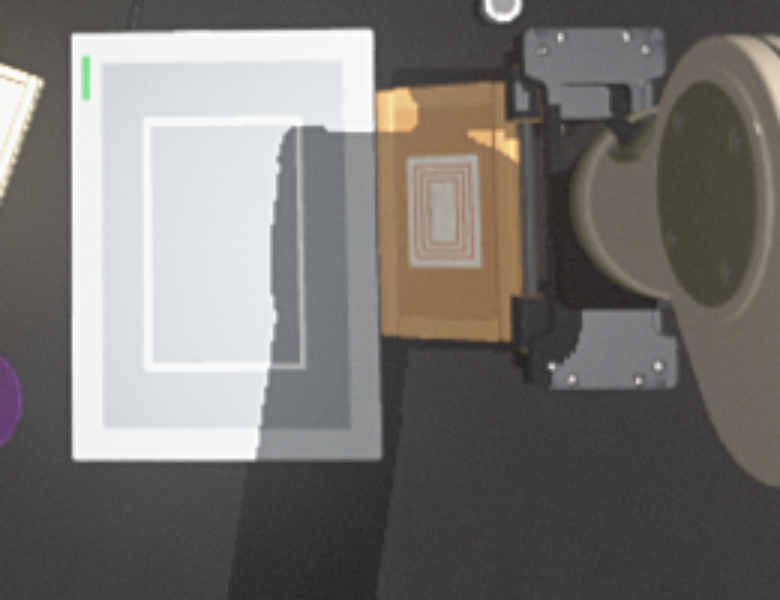

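Call:
drive_tool:
  plan:
    - {"rx":0.0,"ry":0.0,"rz":0.0,"x":0.0016,"y":0.0,"z":-0.0035,"fingers":1.0}
    - {"rx":0.0,"ry":0.0,"rz":0.0,"x":0.0033,"y":0.0,"z":-0.007,"fingers":1.0}
    - {"rx":0.0,"ry":0.0,"rz":0.0,"x":0.0053,"y":0.0,"z":-0.0103,"fingers":1.0}
    - {"rx":0.0,"ry":0.0,"rz":0.0,"x":0.0073,"y":0.0,"z":-0.0136,"fingers":1.0}
    - {"rx":0.0,"ry":0.0,"rz":0.0,"x":0.0095,"y":0.0,"z":-0.0168,"fingers":1.0}
    - {"rx":0.0,"ry":0.0,"rz":0.0,"x":0.0117,"y":0.0,"z":-0.02,"fingers":1.0}
    - {"rx":0.0,"ry":0.0,"rz":0.0,"x":0.0142,"y":0.0,"z":-0.023,"fingers":1.0}
    - {"rx":0.0,"ry":0.0,"rz":0.0,"x":0.0168,"y":0.0,"z":-0.0259,"fingers":1.0}
    - {"rx":0.0,"ry":0.0,"rz":0.0,"x":0.0195,"y":0.0,"z":-0.0286,"fingers":1.0}
    - {"rx":0.0,"ry":0.0,"rz":0.0,"x":0.0223,"y":0.0,"z":-0.0313,"fingers":1.0}

```text
time: 8.68
ee_pos: [0.562, -0.1229, 0.1519]
eef_rot: [0.707, 0.708, -0.0, -0.0]
ft_force: [0.4, 0.0, -1.1]
width: 0.0865
```

```bash
python3 -c "
from h import *
for c in ('top','side'):
  d=viewer.camera(c);cv2.imwrite('pics/%s6.png'%c,cv2.resize(d['color'][150:350,270:530,::-1],None,fx=3,fy=3))
s=monitor.read_state();print(s['ee_pos'],s['ft_force'],s['torque'])"
```

```text
[ 0.56223317 -0.12273612  0.15211894] [ 0.19783896 -0.1412065   0.68088722] [ 0.00529418 -0.06758091 -0.03122129]
```

View pics/side6.png

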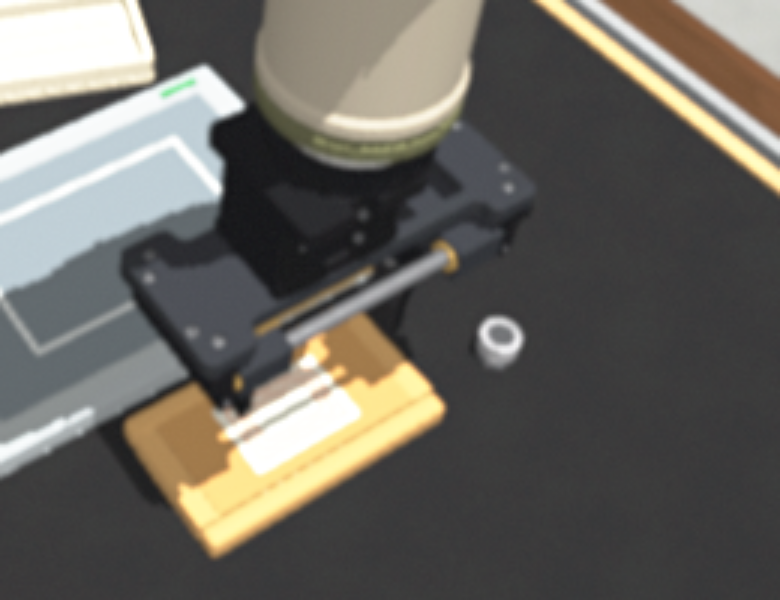

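View pics/top6.png

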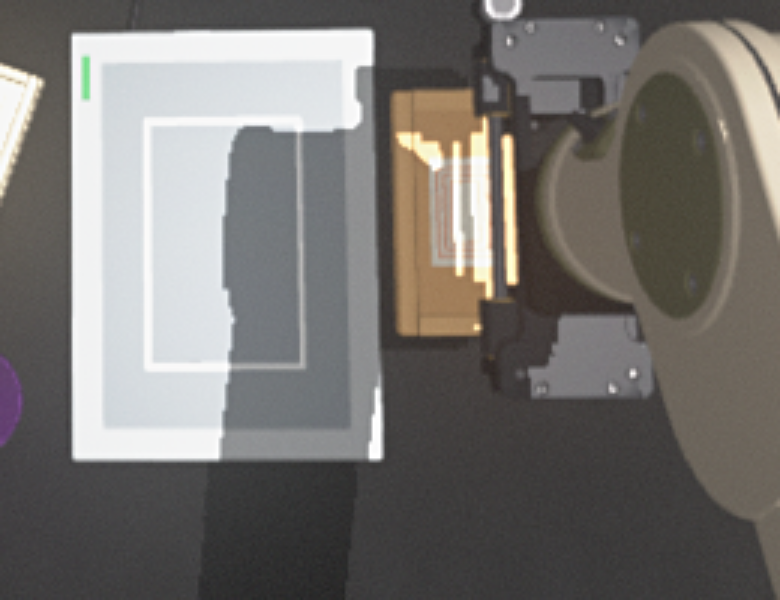

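Call:
drive_tool:
  plan:
    - {"rx":0.0,"ry":0.0,"rz":0.0,"x":-0.04,"y":0.0,"z":-0.02,"fingers":1.0}
    - {"rx":0.0,"ry":-0.028,"rz":0.0,"x":-0.07,"y":0.0,"z":-0.04,"fingers":1.0}
    - {"rx":0.0,"ry":-0.056,"rz":0.0,"x":-0.09,"y":0.0,"z":-0.04,"fingers":1.0}
    - {"rx":0.0,"ry":-0.084,"rz":0.0,"x":-0.09,"y":0.0,"z":-0.04,"fingers":1.0}
    - {"rx":0.0,"ry":-0.112,"rz":0.0,"x":-0.09,"y":0.0,"z":-0.04,"fingers":1.0}
    - {"rx":0.0,"ry":-0.14,"rz":0.0,"x":-0.09,"y":0.0,"z":-0.04,"fingers":1.0}
    - {"rx":0.0,"ry":-0.167,"rz":0.0,"x":-0.09,"y":0.0,"z":-0.04,"fingers":1.0}
    - {"rx":0.0,"ry":-0.167,"rz":0.0,"x":-0.09,"y":0.0,"z":-0.04,"fingers":1.0}

```text
time: 9.78
ee_pos: [0.5621, -0.2112, 0.1895]
eef_rot: [0.61, 0.615, -0.354, 0.353]
ft_force: [-0.3, 0.5, -0.1]
width: 0.0869
```

```bash
python3 -c "
from h import *
s=monitor.read_state();print(s['time'],s['ee_pos'],s['joint_positions'].round(2),s['ft_force'])
print(R.from_quat(s['eef_rot']).as_matrix().round(3))
for c in ('top','side'):
  d=viewer.camera(c);cv2.imwrite('pics/%s7.png'%c,d['color'][:,:,::-1])
  print(rect('spoon_rest',c,d),rect('aerator',c,d))
"
```

```text
9.775 [ 0.56205221 -0.21124696  0.18946651] [ 0.11  0.48 -0.3   1.84  1.19  1.42 -0.74] [-0.33346143  0.5247205  -0.1366073 ]
[[-0.006  1.     0.002]
 [ 0.499  0.005 -0.866]
 [-0.866 -0.005 -0.499]]
((562.1, -120.6), (158.9, 72.5), 0.1, 'z', np.float64(15.8), 432) ((697.1, -138.3), (22.1, 22.1), 87.72, 'z', np.float64(20.7), 118)
((560.6, -112.1), (161.0, 90.7), 0.4, 'z', np.float64(14.3), 2123) ((696.1, -142.5), (15.4, 23.5), 82.99, 'z', np.float64(17.6), 106)
```

View pics/side7.png

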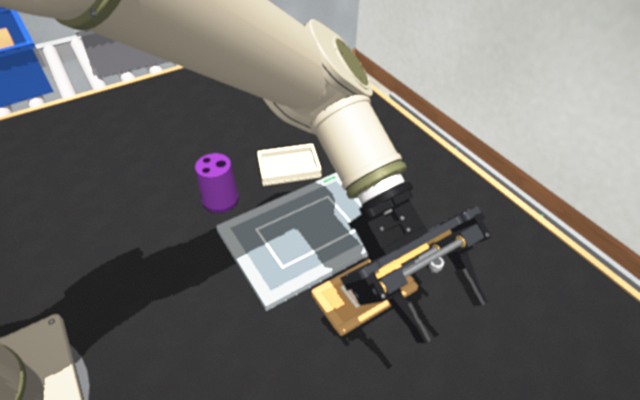

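View pics/top7.png

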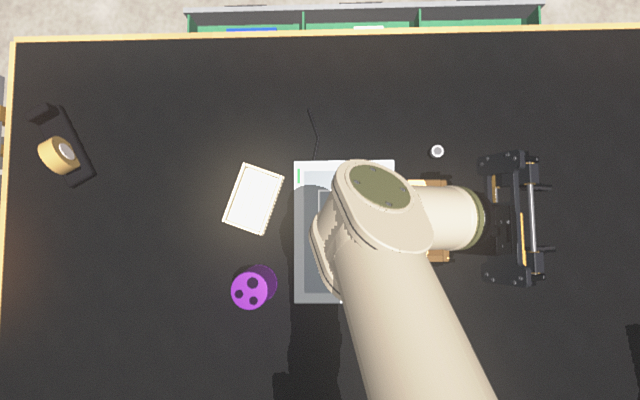

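```bash
python3 -c "
from h import *
goto([.562,-.195,.15]);goto([.562,-.195,.0735])"
```

```text
t 10.075 shift [ 0.0468 -0.0003  0.0046] turn [ 0.0002  0.1668 -0.0003]
t 10.075 shift [ 0.1131 -0.0004  0.0428] turn [ 0.0002  0.1668 -0.0003]
```

Call:
drive_tool:
  plan:
    - {"rx":0.0,"ry":0.028,"rz":0.0,"x":0.01,"y":0.0,"z":0.001,"fingers":1.0}
    - {"rx":0.0,"ry":0.056,"rz":0.0,"x":0.02,"y":0.0,"z":0.002,"fingers":1.0}
    - {"rx":0.0,"ry":0.084,"rz":0.0,"x":0.03,"y":0.0,"z":0.003,"fingers":1.0}
    - {"rx":0.0,"ry":0.112,"rz":0.0,"x":0.047,"y":0.0,"z":0.005,"fingers":1.0}
    - {"rx":0.0,"ry":0.14,"rz":0.0,"x":0.047,"y":0.0,"z":0.005,"fingers":1.0}
    - {"rx":0.0,"ry":0.1668,"rz":0.0,"x":0.047,"y":0.0,"z":0.005,"fingers":1.0}
    - {"rx":0.0,"ry":0.1668,"rz":0.0,"x":0.085,"y":0.0,"z":0.027,"fingers":1.0}
    - {"rx":0.0,"ry":0.1668,"rz":0.0,"x":0.113,"y":0.0,"z":0.0428,"fingers":1.0}
    - {"rx":0.0,"ry":0.1668,"rz":0.0,"x":0.113,"y":0.0,"z":0.0428,"fingers":1.0}
    - {"rx":0.0,"ry":0.1668,"rz":0.0,"x":0.113,"y":0.0,"z":0.0428,"fingers":1.0}

```text
time: 11.32
ee_pos: [0.5624, -0.1948, 0.0733]
eef_rot: [0.707, 0.707, -0.0, 0.001]
ft_force: [0.5, 0.5, 0.5]
width: 0.0867
```

```bash
python3 -c "
from h import *
goto([.562,-.1556,.0735])
d=viewer.camera('top');cv2.imwrite('pics/t8.png',cv2.resize(d['color'][120:300,270:530,::-1],None,fx=3,fy=3))"
```

```text
t 11.325 shift [ 0.0392 -0.0004 -0.0003] turn [0.0002 0.0002 0.0001]
```

View pics/t8.png

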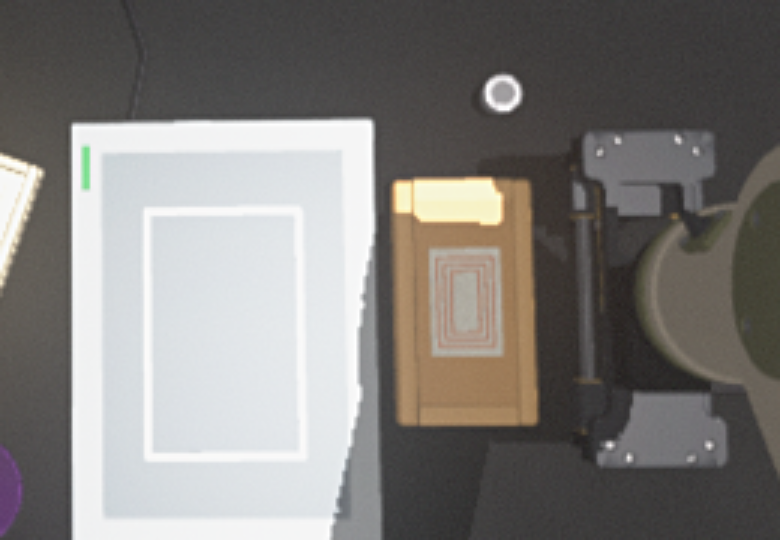

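Call:
drive_tool:
  plan:
    - {"rx":0.0,"ry":0.0,"rz":0.0,"x":0.01,"y":0.0,"z":0.0,"fingers":1.0}
    - {"rx":0.0,"ry":0.0,"rz":0.0,"x":0.018,"y":0.0,"z":0.0,"fingers":1.0}
    - {"rx":0.0,"ry":0.0,"rz":0.0,"x":0.024,"y":0.0,"z":0.0,"fingers":1.0}
    - {"rx":0.0,"ry":0.0,"rz":0.0,"x":0.029,"y":0.0,"z":0.0,"fingers":1.0}
    - {"rx":0.0,"ry":0.0,"rz":0.0,"x":0.034,"y":0.0,"z":0.0,"fingers":1.0}
    - {"rx":0.0,"ry":0.0,"rz":0.0,"x":0.038,"y":0.0,"z":0.0,"fingers":1.0}
    - {"rx":0.0,"ry":0.0,"rz":0.0,"x":0.041,"y":0.0,"z":0.0,"fingers":1.0}
    - {"rx":0.0,"ry":0.0,"rz":0.0,"x":0.043,"y":0.0,"z":0.0,"fingers":1.0}
    - {"rx":0.0,"ry":0.0,"rz":0.0,"x":0.043,"y":0.0,"z":0.0,"fingers":1.0}

```text
time: 12.5
ee_pos: [0.5622, -0.1552, 0.0727]
eef_rot: [0.707, 0.707, -0.002, 0.003]
ft_force: [1.4, -13.5, -0.5]
width: 0.0869
```

```bash
cat > arc.py <<'E'
import numpy as np,sys
# cumulative commanded pose as (y,z,tilt)
P=np.array([-.0554,.016]);T0=np.array([-.1552,.0727])
def rot(v,t):  # -y -> +z
    c,s=np.cos(t),np.sin(t); return np.array([c*v[0]+s*v[1],-s*v[0]+c*v[1]])
def cmd(t,b=.0035,slack=20):
    T=P+rot(T0-P,np.radians(t)); sl=np.radians(max(0,t-slack))
    return T+b*np.array([np.cos(sl),-np.sin(sl)])
def rows(start,tstart,ts,b=.0035,slack=20):
    for t in ts:
        d=cmd(t,b,slack)-start
        # tool axes at tilt tstart: tool x = rot(+y), tool z=rot(-z)
        a=np.radians(tstart); X=rot(np.array([1,0]),a); Z=rot(np.array([0,-1]),a)
        print(t,"x %.4f z %.4f ry %.4f"%(d@X,d@Z,-(t-tstart)/360))
E
python3 -c "
from arc import *
rows(np.array([-.1518,.073]),0,[2.5,5,7.5,10,12.5,15,17.5,20,22.5,25,27.5,30])"
```

```text
2.5 x 0.0027 z -0.0040 ry -0.0069
5 x 0.0054 z -0.0082 ry -0.0139
7.5 x 0.0084 z -0.0122 ry -0.0208
10 x 0.0115 z -0.0162 ry -0.0278
12.5 x 0.0147 z -0.0200 ry -0.0347
15 x 0.0182 z -0.0236 ry -0.0417
17.5 x 0.0218 z -0.0271 ry -0.0486
20 x 0.0255 z -0.0304 ry -0.0556
22.5 x 0.0294 z -0.0334 ry -0.0625
25 x 0.0334 z -0.0363 ry -0.0694
27.5 x 0.0375 z -0.0389 ry -0.0764
30 x 0.0418 z -0.0414 ry -0.0833
```

Call:
drive_tool:
  plan:
    - {"rx":0.0,"ry":-0.0069,"rz":0.0,"x":0.0027,"y":0.0,"z":-0.004,"fingers":1.0}
    - {"rx":0.0,"ry":-0.0139,"rz":0.0,"x":0.0054,"y":0.0,"z":-0.0082,"fingers":1.0}
    - {"rx":0.0,"ry":-0.0208,"rz":0.0,"x":0.0084,"y":0.0,"z":-0.0122,"fingers":1.0}
    - {"rx":0.0,"ry":-0.0278,"rz":0.0,"x":0.0115,"y":0.0,"z":-0.0162,"fingers":1.0}
    - {"rx":0.0,"ry":-0.0347,"rz":0.0,"x":0.0147,"y":0.0,"z":-0.02,"fingers":1.0}
    - {"rx":0.0,"ry":-0.0417,"rz":0.0,"x":0.0182,"y":0.0,"z":-0.0236,"fingers":1.0}
    - {"rx":0.0,"ry":-0.0486,"rz":0.0,"x":0.0218,"y":0.0,"z":-0.0271,"fingers":1.0}
    - {"rx":0.0,"ry":-0.0556,"rz":0.0,"x":0.0255,"y":0.0,"z":-0.0304,"fingers":1.0}

```text
time: 13.5
ee_pos: [0.5619, -0.1294, 0.1038]
eef_rot: [0.696, 0.695, -0.126, 0.126]
ft_force: [0.4, -12.1, 2.6]
width: 0.0868
```

```bash
python3 -c "
from h import *
d=viewer.camera('side');cv2.imwrite('pics/s9.png',cv2.resize(d['color'][150:350,270:530,::-1],None,fx=3,fy=3))
s=monitor.read_state();print(s['time'],s['ee_pos'],s['ft_force'],s['torque'])
from arc import *
print(cmd(20,0))
rows(cmd(20),20,[22.5,25,27.5,30,32.5,35,37.5,40])"
```

```text
13.55 [ 0.56196401 -0.12885218  0.10422505] [ -1.18872806 -15.65804783   5.03429244] [-3.60739399  0.06963716  0.45232222]
[-0.12978878  0.10341418]
22.5 x 0.0026 z -0.0042 ry -0.0069
25 x 0.0054 z -0.0082 ry -0.0139
27.5 x 0.0084 z -0.0121 ry -0.0208
30 x 0.0115 z -0.0159 ry -0.0278
32.5 x 0.0148 z -0.0195 ry -0.0347
35 x 0.0183 z -0.0230 ry -0.0417
37.5 x 0.0219 z -0.0263 ry -0.0486
40 x 0.0256 z -0.0295 ry -0.0556
```

View pics/s9.png

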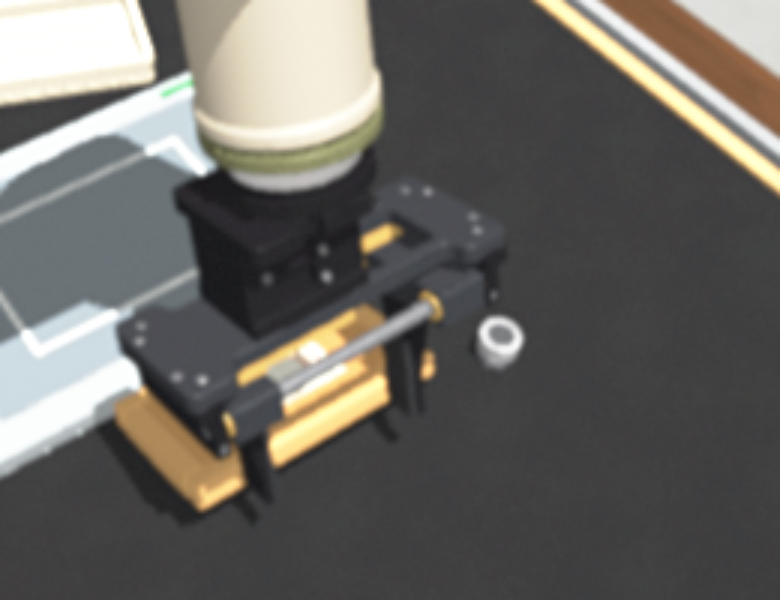

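Call:
drive_tool:
  plan:
    - {"rx":0.0,"ry":-0.0069,"rz":0.0,"x":0.0026,"y":0.0,"z":-0.0042,"fingers":1.0}
    - {"rx":0.0,"ry":-0.0139,"rz":0.0,"x":0.0054,"y":0.0,"z":-0.0082,"fingers":1.0}
    - {"rx":0.0,"ry":-0.0208,"rz":0.0,"x":0.0084,"y":0.0,"z":-0.0121,"fingers":1.0}
    - {"rx":0.0,"ry":-0.0278,"rz":0.0,"x":0.0115,"y":0.0,"z":-0.0159,"fingers":1.0}
    - {"rx":0.0,"ry":-0.0347,"rz":0.0,"x":0.0148,"y":0.0,"z":-0.0195,"fingers":1.0}
    - {"rx":0.0,"ry":-0.0417,"rz":0.0,"x":0.0183,"y":0.0,"z":-0.023,"fingers":1.0}

```text
time: 14.3
ee_pos: [0.5619, -0.1029, 0.1192]
eef_rot: [0.674, 0.673, -0.215, 0.215]
ft_force: [-0.7, -7.6, 5.1]
width: 0.0868
```

```bash
python3 -c "
from h import *
d=viewer.camera('side');cv2.imwrite('pics/s10.png',cv2.resize(d['color'][150:350,270:530,::-1],None,fx=3,fy=3))
s=monitor.read_state();print(s['time'],s['ee_pos'],s['ft_force'],s['torque'])
from arc import *
print(cmd(35,0))
rows(cmd(35),35,[37.5,40,42.5,45,47.5,50,52.5])"
```

```text
14.35 [ 0.56193489 -0.1022357   0.11935907] [ -0.48820407 -12.3042531    8.0941761 ] [-2.79101112  0.0134433   0.15685148]
[-0.10462959  0.11968885]
37.5 x 0.0026 z -0.0042 ry -0.0069
40 x 0.0054 z -0.0082 ry -0.0139
42.5 x 0.0084 z -0.0121 ry -0.0208
45 x 0.0115 z -0.0159 ry -0.0278
47.5 x 0.0148 z -0.0195 ry -0.0347
50 x 0.0183 z -0.0230 ry -0.0417
52.5 x 0.0219 z -0.0263 ry -0.0486
```

View pics/s10.png

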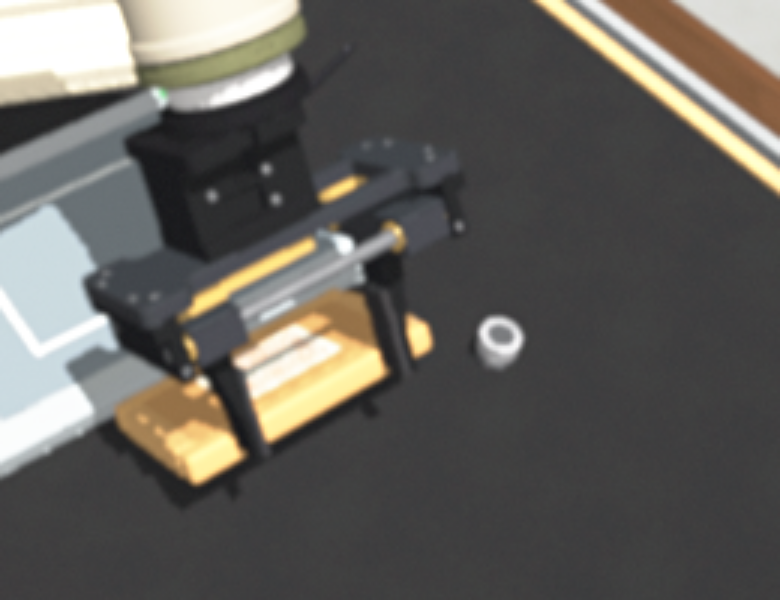

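Call:
drive_tool:
  plan:
    - {"rx":0.0,"ry":-0.0069,"rz":0.0,"x":0.003,"y":0.0,"z":-0.0042,"fingers":1.0}
    - {"rx":0.0,"ry":-0.0139,"rz":0.0,"x":0.0062,"y":0.0,"z":-0.0082,"fingers":1.0}
    - {"rx":0.0,"ry":-0.0208,"rz":0.0,"x":0.0094,"y":0.0,"z":-0.0121,"fingers":1.0}
    - {"rx":0.0,"ry":-0.0278,"rz":0.0,"x":0.0125,"y":0.0,"z":-0.0159,"fingers":1.0}
    - {"rx":0.0,"ry":-0.0347,"rz":0.0,"x":0.0158,"y":0.0,"z":-0.0195,"fingers":1.0}

```text
time: 14.98
ee_pos: [0.562, -0.0778, 0.126]
eef_rot: [0.647, 0.646, -0.287, 0.287]
ft_force: [-0.6, -5.4, 3.8]
width: 0.0867
```

```bash
python3 -c "
from h import *
d=viewer.camera('side');cv2.imwrite('pics/s11.png',cv2.resize(d['color'][150:350,270:530,::-1],None,fx=3,fy=3))
s=monitor.read_state();print(s['time'],s['ee_pos'],s['ft_force'],s['torque'])
from arc import *
print(cmd(47.5,0))
rows(cmd(47.5),47.5,[50,52.5,55,57.5,60,62.5,65])"
```

```text
15.025 [ 0.56195694 -0.07704289  0.12604071] [-0.79631242 -9.19153035  9.71746589] [-2.21032455e+00 -1.24044563e-03  9.65598775e-02]
[-0.08102028  0.12788624]
50 x 0.0026 z -0.0042 ry -0.0069
52.5 x 0.0054 z -0.0082 ry -0.0139
55 x 0.0084 z -0.0121 ry -0.0208
57.5 x 0.0115 z -0.0159 ry -0.0278
60 x 0.0148 z -0.0195 ry -0.0347
62.5 x 0.0183 z -0.0230 ry -0.0417
65 x 0.0219 z -0.0263 ry -0.0486
```

View pics/s11.png

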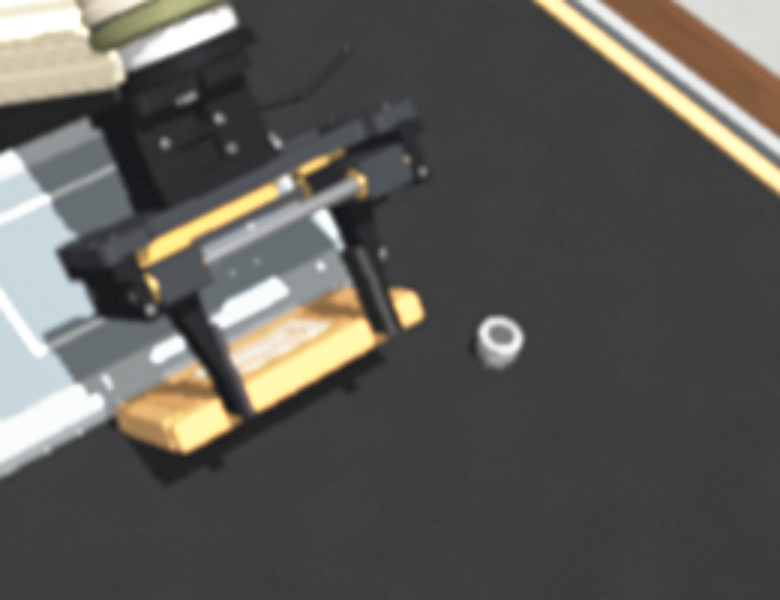

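Call:
drive_tool:
  plan:
    - {"rx":0.0,"ry":-0.0069,"rz":0.0,"x":0.003,"y":0.0,"z":-0.0042,"fingers":1.0}
    - {"rx":0.0,"ry":-0.0139,"rz":0.0,"x":0.0062,"y":0.0,"z":-0.0082,"fingers":1.0}
    - {"rx":0.0,"ry":-0.0208,"rz":0.0,"x":0.0096,"y":0.0,"z":-0.0121,"fingers":1.0}
    - {"rx":0.0,"ry":-0.0278,"rz":0.0,"x":0.0128,"y":0.0,"z":-0.0159,"fingers":1.0}
    - {"rx":0.0,"ry":-0.0347,"rz":0.0,"x":0.0162,"y":0.0,"z":-0.0195,"fingers":1.0}
    - {"rx":0.0,"ry":-0.0417,"rz":0.0,"x":0.0197,"y":0.0,"z":-0.023,"fingers":1.0}

```text
time: 15.78
ee_pos: [0.5619, -0.0454, 0.1258]
eef_rot: [0.603, 0.604, -0.368, 0.368]
ft_force: [1.0, -1.4, 1.5]
width: 0.087
```

```bash
python3 -c "
from h import *
d=viewer.camera('side');cv2.imwrite('pics/s12.png',d['color'][:,:,::-1])
s=monitor.read_state();print(s['time'],s['ee_pos'],s['ft_force'],s['torque'],s['joint_positions'].round(2))
from arc import *
print(cmd(62.5,0))
rows(cmd(62.5),62.5,[65,67.5,70,72.5,75])"
```

```text
15.825 [ 0.56184999 -0.04463257  0.12555241] [ 0.16686013 -2.8694999   9.28265632] [-1.29916621 -0.27615937  0.06421459] [-0.2   0.66 -0.28  1.75  1.07  1.59 -0.97]
[-0.051189    0.13070483]
65 x 0.0026 z -0.0042 ry -0.0069
67.5 x 0.0054 z -0.0082 ry -0.0139
70 x 0.0084 z -0.0121 ry -0.0208
72.5 x 0.0115 z -0.0159 ry -0.0278
75 x 0.0148 z -0.0195 ry -0.0347
```

View pics/s12.png

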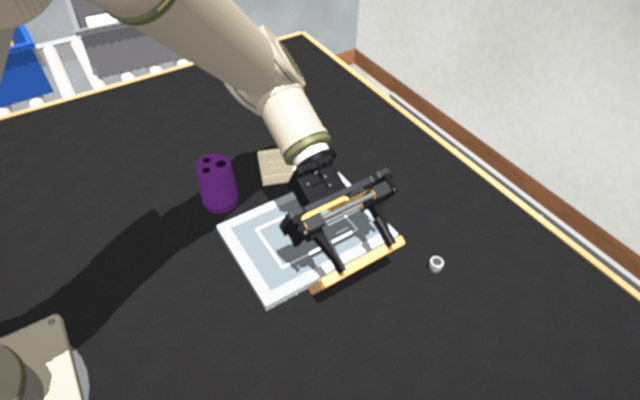

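```bash
cat > arc2.py <<'E'
from arc import *
def Cpath(t):
    th=np.radians(t)
    if t<=90:
        return np.array([-.0554-.09*np.cos(th)-.012*np.sin(th), .016*np.cos(th)+.09*np.sin(th)-.012*np.cos(th)])
    a=th-np.pi/2
    return np.array([-.0554-.012*np.cos(a)+.072*np.sin(a), .018+.072*np.cos(a)+.012*np.sin(a)])
def tcp(C,tilt):
    a=np.radians(tilt); X=rot(np.array([1,0]),a); Z=rot(np.array([0,-1]),a)
    return C-.0102*X-.07*Z
def rows2(start,tstart,seq):
    a=np.radians(tstart); X=rot(np.array([1,0]),a); Z=rot(np.array([0,-1]),a)
    for th,tilt,by,bz in seq:
        d=tcp(Cpath(th)+np.array([by,bz]),tilt)-start
        print(th,tilt,"x %.4f z %.4f ry %.4f"%(d@X,d@Z,-(tilt-tstart)/360), tcp(Cpath(th),tilt).round(4))
def Cof(T,tilt):
    a=np.radians(tilt); X=rot(np.array([1,0]),a); Z=rot(np.array([0,-1]),a)
    return T+.0102*X+.07*Z
E
python3 -c "
from arc2 import *
print(Cof(np.array([-.0446,.1256]),62.8))
for t in (62,64,66): print(t,Cpath(t))
rows2(np.array([-.0439,.1232]),62.5,[(67,64,.001,-.002),(69.5,65.5,.001,-.002),(72,67,.001,-.002),(74.5,68.5,.001,-.002),(77,70,.001,-.002),(79.5,71,.001,-.002),(82,72,.001,-.002)])"
```

```text
[-0.10219675  0.0845311 ]
62 [-0.10824781  0.08134317]
64 [-0.10563893  0.08264495]
66 [-0.10296884  0.08384604]
67 64 x 0.0016 z -0.0011 ry -0.0042 [-0.0432  0.1243]
69.5 65.5 x 0.0039 z -0.0050 ry -0.0083 [-0.0387  0.124 ]
72 67 x 0.0064 z -0.0088 ry -0.0125 [-0.0342  0.1236]
74.5 68.5 x 0.0091 z -0.0125 ry -0.0167 [-0.0296  0.1229]
77 70 x 0.0119 z -0.0162 ry -0.0208 [-0.025   0.1221]
79.5 71 x 0.0143 z -0.0198 ry -0.0236 [-0.0207  0.1217]
82 72 x 0.0169 z -0.0234 ry -0.0264 [-0.0164  0.121 ]
```

Call:
drive_tool:
  plan:
    - {"rx":0.0,"ry":-0.0042,"rz":0.0,"x":0.0016,"y":0.0,"z":-0.0012,"fingers":1.0}
    - {"rx":0.0,"ry":-0.0083,"rz":0.0,"x":0.0039,"y":0.0,"z":-0.005,"fingers":1.0}
    - {"rx":0.0,"ry":-0.0125,"rz":0.0,"x":0.0064,"y":0.0,"z":-0.0088,"fingers":1.0}
    - {"rx":0.0,"ry":-0.0167,"rz":0.0,"x":0.0091,"y":0.0,"z":-0.0125,"fingers":1.0}
    - {"rx":0.0,"ry":-0.0208,"rz":0.0,"x":0.0119,"y":0.0,"z":-0.0162,"fingers":1.0}

```text
time: 16.45
ee_pos: [0.5619, -0.0258, 0.1227]
eef_rot: [0.578, 0.579, -0.406, 0.407]
ft_force: [-1.1, -0.5, 0.8]
width: 0.087
```

```bash
python3 -c "
from h import *
for c in('side','top'):
  d=viewer.camera(c);cv2.imwrite('pics/%s13.png'%c,cv2.resize(d['color'][150:350,250:510,::-1],None,fx=3,fy=3))
s=monitor.read_state();print(s['time'],s['ee_pos'],s['ft_force'],s['torque'],R.from_quat(s['eef_rot']).as_matrix()[:,2].round(3))
from arc2 import *
print(Cof(s['ee_pos'][1:],70))
"
```

```text
16.55 [ 0.56183655 -0.02551603  0.12258049] [-0.15851816 -1.11728186  2.79978502] [ 0.42121919 -0.02503007 -0.11070098] [ 0.002 -0.941 -0.339]
[-0.08780591  0.08905421]
```

View pics/side13.png

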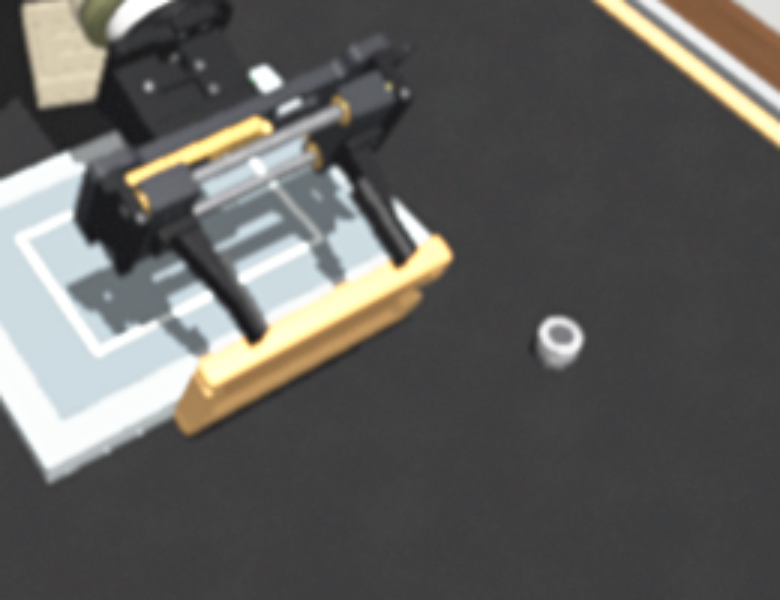

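View pics/top13.png

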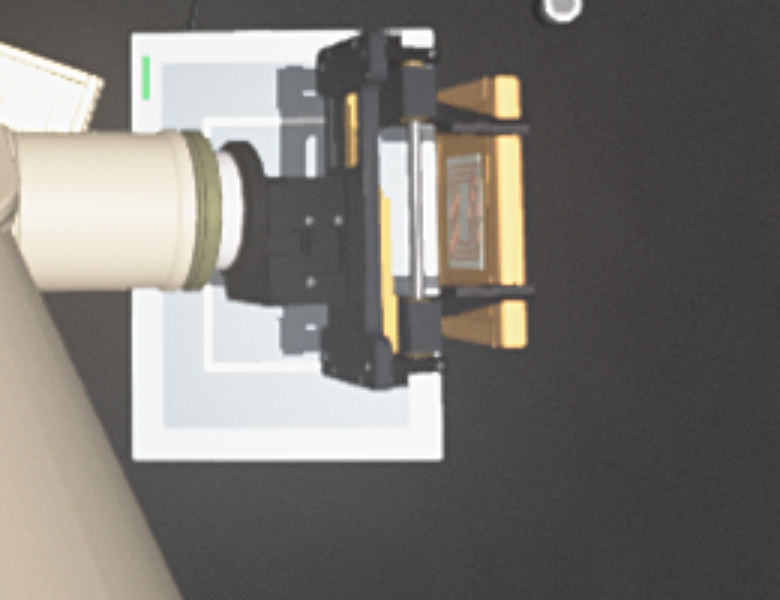

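```bash
python3 -c "
from h import *
d=viewer.camera('top');w=cloud(d).reshape(-1,3)
k=(abs(w[:,0]-.562)<.025)&(w[:,1]>-.12)&(w[:,1]<-.04)&(w[:,2]>.0)&(w[:,2]<.1)
p=w[k];o=np.argsort(p[:,1]);p=p[o]
for q in np.array_split(p,26): print((q.mean(0)[1:]*1000).round(1),(q[:,2].std()*1000).round(1))
s=monitor.read_state();print(s['time'],s['ee_pos'],s['ft_force'])"
```

```text
[-117.     1.1] 0.8
[-94.4  81.8] 19.2
[-90.7  87.6] 0.9
[-88.4  88.1] 1.1
[-85.9  89.1] 1.3
[-83.4  89.7] 1.4
[-81.2  89.5] 1.4
[-79.5  87.3] 2.5
[-78.1  82.5] 3.0
[-76.8  77.9] 2.5
[-75.3  73.9] 2.8
[-73.7  69.2] 1.9
[-72.1  65.1] 2.5
[-70.7  60.3] 2.1
[-69.2  54.8] 2.3
[-67.7  49.5] 2.2
[-66.1  44.6] 2.2
[-64.6  39. ] 2.6
[-62.9  34.3] 2.4
[-61.4  28.7] 3.1
[-59.8  21.7] 2.9
[-58.1  15.6] 2.9
[-56.2  12.1] 3.0
[-52.5  17.6] 1.1
[-49.9  18. ] 1.1
[-47.4  17.8] 1.2
16.6 [ 0.56186143 -0.02585264  0.12264485] [-0.12888593 -1.10881599  2.50364996]
```

```bash
sed -i 's/\.012/.008/g' arc2.py; python3 -c "
from arc2 import *
rows2(np.array([-.0255,.1220]),70,[(74,70,.0005,-.002),(76,71,.001,-.0025),(78,72,.001,-.0025),(80,73,.001,-.0025),(82,74,.001,-.0025),(84,75,.001,-.0025),(86,76,.001,-.0025),(88,76,.001,-.0025),(90,76,.001,-.0025),(93,76,.001,-.002),(96,76,.001,-.002),(99,76,.001,-.002),(102,76,.001,-.002),(105,76,.001,-.002),(108,76,.001,-.002),(111,76,.001,-.002)])"
```

```text
74 70 x 0.0018 z 0.0002 ry 0.0000 [-0.0256  0.1222]
76 71 x 0.0042 z -0.0032 ry -0.0028 [-0.0221  0.1217]
78 72 x 0.0060 z -0.0063 ry -0.0056 [-0.0185  0.121 ]
80 73 x 0.0080 z -0.0094 ry -0.0083 [-0.0149  0.1202]
82 74 x 0.0100 z -0.0125 ry -0.0111 [-0.0114  0.1193]
84 75 x 0.0122 z -0.0155 ry -0.0139 [-0.0078  0.1183]
86 76 x 0.0145 z -0.0184 ry -0.0167 [-0.0042  0.1172]
88 76 x 0.0157 z -0.0213 ry -0.0167 [-0.0011  0.1171]
90 76 x 0.0170 z -0.0242 ry -0.0167 [0.0021 0.1168]
93 76 x 0.0175 z -0.0280 ry -0.0167 [0.0058 0.1172]
96 76 x 0.0187 z -0.0316 ry -0.0167 [0.0096 0.1173]
99 76 x 0.0200 z -0.0352 ry -0.0167 [0.0134 0.1172]
102 76 x 0.0216 z -0.0386 ry -0.0167 [0.0172 0.1169]
105 76 x 0.0233 z -0.0420 ry -0.0167 [0.021  0.1164]
108 76 x 0.0252 z -0.0453 ry -0.0167 [0.0247 0.1158]
111 76 x 0.0273 z -0.0485 ry -0.0167 [0.0284 0.1149]
```

Call:
drive_tool:
  plan:
    - {"rx":0.0,"ry":0.0,"rz":0.0,"x":0.0018,"y":0.0,"z":0.0002,"fingers":1.0}
    - {"rx":0.0,"ry":-0.0028,"rz":0.0,"x":0.0042,"y":0.0,"z":-0.0032,"fingers":1.0}
    - {"rx":0.0,"ry":-0.0056,"rz":0.0,"x":0.006,"y":0.0,"z":-0.0063,"fingers":1.0}
    - {"rx":0.0,"ry":-0.0083,"rz":0.0,"x":0.008,"y":0.0,"z":-0.0094,"fingers":1.0}
    - {"rx":0.0,"ry":-0.0111,"rz":0.0,"x":0.01,"y":0.0,"z":-0.0125,"fingers":1.0}
    - {"rx":0.0,"ry":-0.0139,"rz":0.0,"x":0.0122,"y":0.0,"z":-0.0155,"fingers":1.0}

```text
time: 17.35
ee_pos: [0.562, -0.0082, 0.1183]
eef_rot: [0.56, 0.559, -0.431, 0.432]
ft_force: [-2.5, -0.5, 11.4]
width: 0.0873
```

```bash
cat > prof.py <<'E'
from h import *
from arc2 import Cof
def prof(n,ymin=-.12,ymax=-.03):
  d=viewer.camera('side');cv2.imwrite('pics/side%s.png'%n,cv2.resize(d['color'][120:320,220:480,::-1],None,fx=3,fy=3))
  d=viewer.camera('top');cv2.imwrite('pics/top%s.png'%n,cv2.resize(d['color'][150:350,250:510,::-1],None,fx=3,fy=3))
  w=cloud(d).reshape(-1,3)
  k=(abs(w[:,0]-.562)<.025)&(w[:,1]>ymin)&(w[:,1]<ymax)&(w[:,2]>.0)&(w[:,2]<.12)
  p=w[k];p=p[np.argsort(p[:,1])]
  print(*[(q.mean(0)[1:]*1000).round(1).tolist() for q in np.array_split(p,24)])
  s=monitor.read_state();z=R.from_quat(s['eef_rot']).as_matrix()[:,2]; t=np.degrees(np.arctan2(-z[1],-z[2]))
  print(s['time'],s['ee_pos'],s['ft_force'],'tilt',t,'C',Cof(s['ee_pos'][1:],t))
E
python3 -c "
from prof import *
prof(14)"
```

```text
[-116.3, 1.1] [-109.2, 1.0] [-102.4, 1.2] [-79.6, 84.8] [-75.8, 89.9] [-73.0, 90.0] [-70.3, 90.5] [-67.6, 90.5] [-65.2, 88.4] [-63.9, 80.7] [-62.8, 72.1] [-61.4, 63.4] [-60.2, 53.7] [-59.1, 43.3] [-57.8, 32.8] [-56.7, 20.8] [-54.3, 15.8] [-50.9, 17.8] [-47.7, 18.4] [-44.5, 17.7] [-41.4, 18.0] [-38.2, 18.1] [-35.0, 18.2] [-31.9, 18.5]
17.45 [ 0.56200669 -0.00787844  0.11818898] [-1.56051909 -0.30022714 12.16555638] tilt 75.3081603747963 C [-0.07300279  0.09056907]
```

View pics/side14.png

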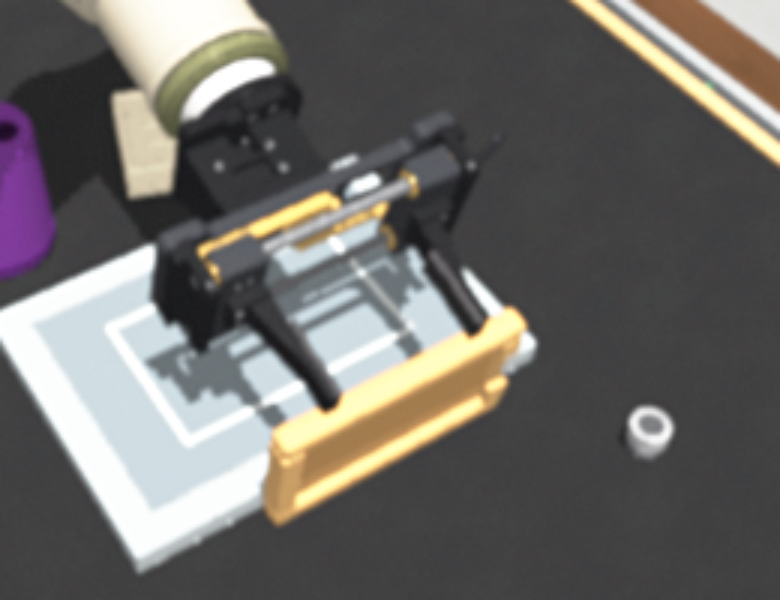

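Call:
drive_tool:
  plan:
    - {"rx":0.0,"ry":0.0,"rz":0.0,"x":0.0008,"y":0.0,"z":-0.005,"fingers":1.0}
    - {"rx":0.0,"ry":0.0,"rz":0.0,"x":0.0008,"y":0.0,"z":-0.0106,"fingers":1.0}
    - {"rx":0.0,"ry":0.0,"rz":0.0,"x":0.0008,"y":0.0,"z":-0.0106,"fingers":1.0}

```text
time: 17.82
ee_pos: [0.5619, 0.0033, 0.1185]
eef_rot: [0.56, 0.561, -0.43, 0.431]
ft_force: [-0.0, -1.2, 1.2]
width: 0.0868
```

```bash
python3 -c "
from prof import *
prof(15)"
```

```text
[-116.4, 1.1] [-108.5, 0.9] [-102.6, 0.8] [-96.4, 1.1] [-85.6, 23.4] [-68.8, 89.6] [-66.2, 90.0] [-63.8, 90.1] [-61.4, 90.0] [-58.8, 90.0] [-56.6, 89.1] [-55.1, 71.2] [-54.8, 61.5] [-54.6, 48.1] [-54.5, 45.9] [-54.2, 45.0] [-52.1, 17.9] [-49.3, 18.0] [-46.3, 17.5] [-43.4, 17.9] [-40.4, 17.8] [-37.4, 18.3] [-34.5, 18.1] [-31.7, 18.5]
17.925 [0.56191871 0.00285926 0.11850805] [0.13108341 0.09971616 1.16559432] tilt 75.07988672097642 C [-0.06215453  0.0906289 ]
```

View pics/side15.png

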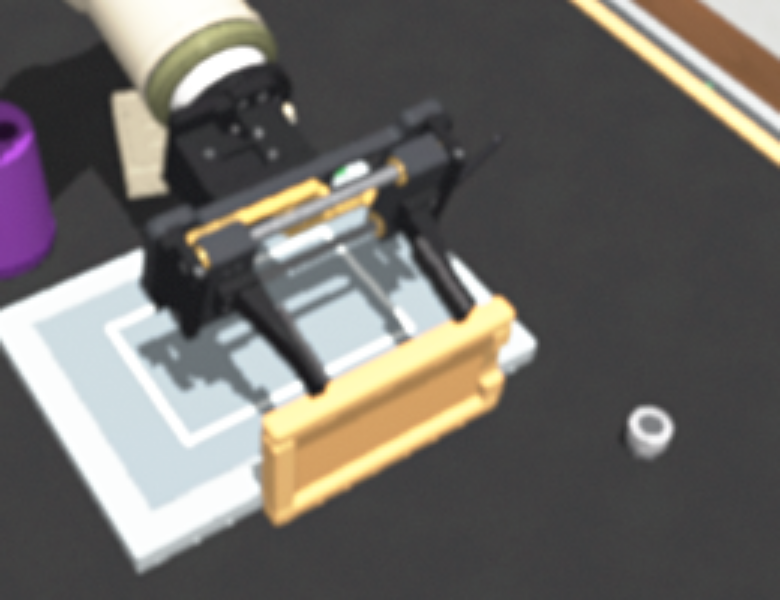

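Call:
drive_tool:
  plan:
    - {"rx":0.0,"ry":0.0,"rz":0.0,"x":-0.008,"y":0.0,"z":-0.002,"fingers":1.0}
    - {"rx":0.0,"ry":0.0,"rz":0.0,"x":-0.025,"y":0.0,"z":-0.0067,"fingers":1.0}
    - {"rx":0.0,"ry":0.0,"rz":0.0,"x":-0.058,"y":0.0,"z":-0.0155,"fingers":1.0}
    - {"rx":0.0,"ry":0.0,"rz":0.0,"x":-0.0966,"y":0.0,"z":-0.0259,"fingers":1.0}
    - {"rx":0.0,"ry":0.02,"rz":0.0,"x":-0.11,"y":0.0,"z":0.024,"fingers":1.0}
    - {"rx":0.0,"ry":0.05,"rz":0.0,"x":-0.125,"y":0.0,"z":0.08,"fingers":1.0}
    - {"rx":0.0,"ry":0.079,"rz":0.0,"x":-0.139,"y":0.0,"z":0.1335,"fingers":1.0}
    - {"rx":0.0,"ry":0.108,"rz":0.0,"x":-0.139,"y":0.0,"z":0.1335,"fingers":1.0}
    - {"rx":0.0,"ry":0.137,"rz":0.0,"x":-0.139,"y":0.0,"z":0.1335,"fingers":1.0}
    - {"rx":0.0,"ry":0.166,"rz":0.0,"x":-0.139,"y":0.0,"z":0.1335,"fingers":1.0}
    - {"rx":0.0,"ry":0.19,"rz":0.0,"x":-0.139,"y":0.0,"z":0.1335,"fingers":1.0}
    - {"rx":0.0,"ry":0.2085,"rz":0.0,"x":-0.139,"y":0.0,"z":0.1335,"fingers":1.0}

```text
time: 19.42
ee_pos: [0.5621, -0.1627, 0.2205]
eef_rot: [0.707, 0.707, 0.002, 0.0]
ft_force: [0.1, 0.7, -0.1]
width: 0.0864
```

```bash
python3 -c "
from prof import *
prof(16)
goto([.562,-.125,.14])"
```

```text
[-116.5, 1.0] [-109.2, 1.0] [-103.5, 1.0] [-97.6, 0.9] [-89.2, 9.8] [-69.1, 89.1] [-66.5, 90.0] [-63.9, 90.2] [-61.5, 90.2] [-59.1, 89.9] [-56.7, 89.5] [-55.2, 70.6] [-54.8, 58.1] [-54.6, 52.9] [-54.4, 47.9] [-54.2, 48.9] [-52.2, 17.9] [-49.4, 18.1] [-46.4, 17.9] [-43.6, 18.1] [-40.5, 17.8] [-37.8, 17.7] [-34.7, 17.7] [-31.8, 18.6]
19.525 [ 0.56152003 -0.16492174  0.21972997] [ 0.26724065 -0.91301496 -0.04377673] tilt 0.043098011614139 C [-0.15477439  0.14972232]
t 19.525 shift [0.04   0.0002 0.0797] turn [ 0.0002  0.0001 -0.0005]
```

View pics/side16.png

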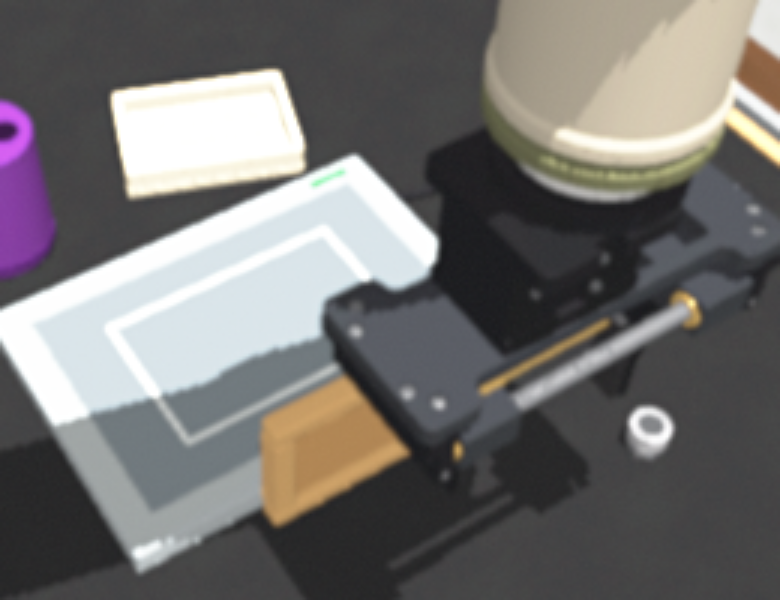

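Call:
drive_tool:
  plan:
    - {"rx":0.0,"ry":0.0,"rz":0.0,"x":0.02,"y":0.0,"z":0.04,"fingers":1.0}
    - {"rx":0.0,"ry":0.0,"rz":0.0,"x":0.04,"y":0.0,"z":0.08,"fingers":1.0}
    - {"rx":0.0,"ry":0.0,"rz":0.0,"x":0.06,"y":0.0,"z":0.08,"fingers":1.0}
    - {"rx":0.0,"ry":0.0,"rz":0.0,"x":0.072,"y":0.0,"z":0.08,"fingers":1.0}
    - {"rx":0.0,"ry":0.0,"rz":0.0,"x":0.08,"y":0.0,"z":0.08,"fingers":1.0}
    - {"rx":0.0,"ry":0.0,"rz":0.0,"x":0.086,"y":0.0,"z":0.08,"fingers":1.0}
    - {"rx":0.0,"ry":0.0,"rz":0.0,"x":0.091,"y":0.0,"z":0.08,"fingers":1.0}

```text
time: 20.4
ee_pos: [0.5622, -0.071, 0.139]
eef_rot: [0.707, 0.707, -0.0, 0.001]
ft_force: [0.0, -0.6, -1.1]
width: 0.087
```

```bash
python3 -c "
from prof import *
prof(17,-.08,.03)"
```

```text
[-59.2, 25.7] [-48.0, 35.9] [-46.1, 61.9] [-44.5, 60.0] [-42.8, 55.2] [-40.7, 29.9] [-37.0, 18.0] [-33.1, 18.4] [-29.3, 18.4] [-25.5, 18.4] [-21.6, 18.6] [-17.8, 18.2] [-14.0, 18.5] [-10.2, 18.4] [-6.3, 18.5] [-2.5, 18.9] [1.3, 18.3] [5.2, 18.5] [9.0, 18.2] [12.8, 18.5] [16.7, 18.4] [20.7, 18.6] [24.5, 18.3] [28.4, 18.5]
20.5 [ 0.56206208 -0.0705123   0.13870937] [ 0.10426547 -0.48404669 -0.16220212] tilt 0.03730158490280376 C [-0.06035788  0.06870275]
```

View pics/side17.png

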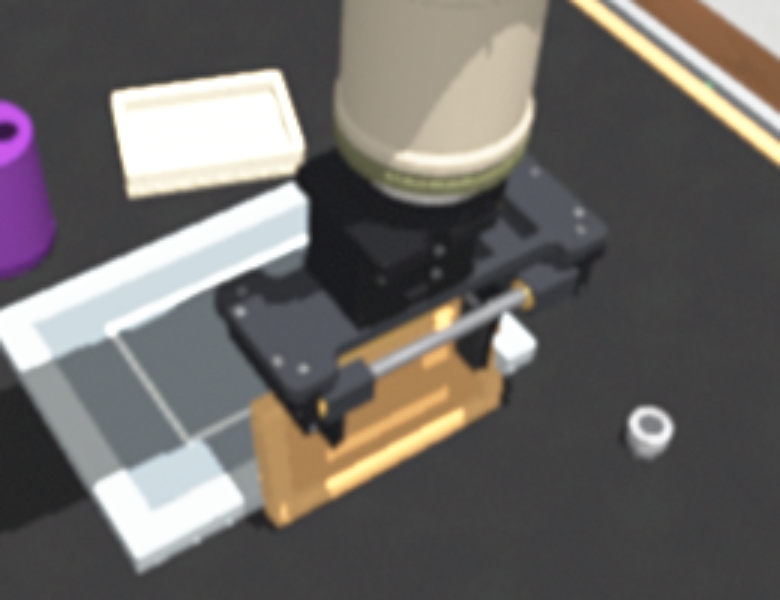

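View pics/top17.png

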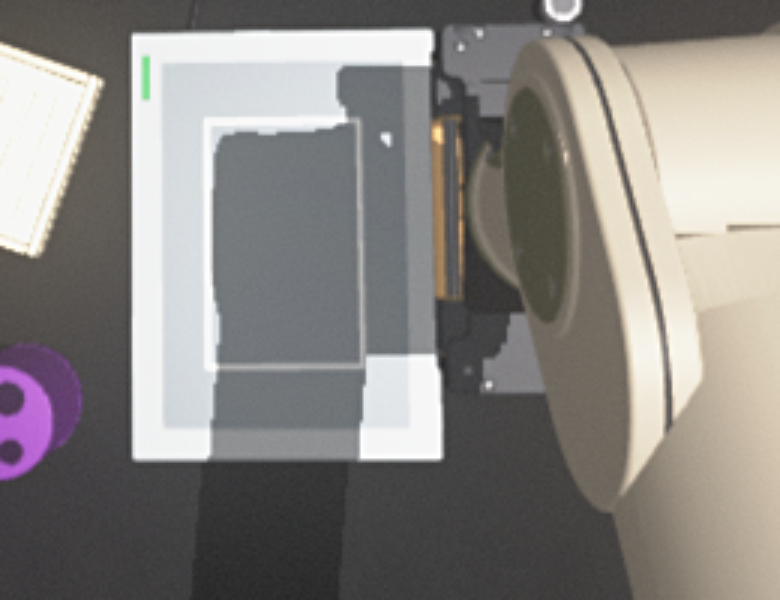

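Call:
drive_tool:
  plan:
    - {"rx":0.0,"ry":0.0,"rz":0.0,"x":0.005,"y":0.0,"z":0.0,"fingers":1.0}
    - {"rx":0.0,"ry":0.0,"rz":0.0,"x":0.01,"y":0.0,"z":0.0,"fingers":1.0}
    - {"rx":0.0,"ry":0.0,"rz":0.0,"x":0.015,"y":0.0,"z":0.0,"fingers":1.0}
    - {"rx":0.0,"ry":0.0,"rz":0.0,"x":0.02,"y":0.0,"z":0.0,"fingers":1.0}
    - {"rx":0.0,"ry":0.0,"rz":0.0,"x":0.025,"y":0.0,"z":0.0,"fingers":1.0}

```text
time: 21.12
ee_pos: [0.562, -0.0454, 0.1385]
eef_rot: [0.707, 0.708, -0.0, 0.0]
ft_force: [-0.4, 0.0, -0.8]
width: 0.087
```

```bash
python3 -c "
from prof import *
prof(18,-.08,.05)"
```

```text
[-25.5, 28.1] [-22.3, 28.1] [-19.2, 27.9] [-15.8, 27.8] [-12.5, 29.7] [-8.9, 33.9] [-5.6, 33.8] [-2.5, 34.3] [0.4, 31.6] [2.6, 18.5] [5.9, 18.5] [9.1, 18.6] [12.5, 18.3] [15.6, 18.5] [18.8, 18.6] [22.2, 18.3] [25.5, 18.4] [28.7, 18.4] [32.0, 18.2] [35.2, 18.5] [38.4, 18.2] [41.8, 18.0] [45.0, 18.4] [48.2, 18.1]
21.225 [ 0.56196987 -0.04503787  0.13853453] [ 0.53214349  0.79950472 -0.44905934] tilt 0.023104236982936233 C [-0.0348661   0.06853043]
```

View pics/side18.png

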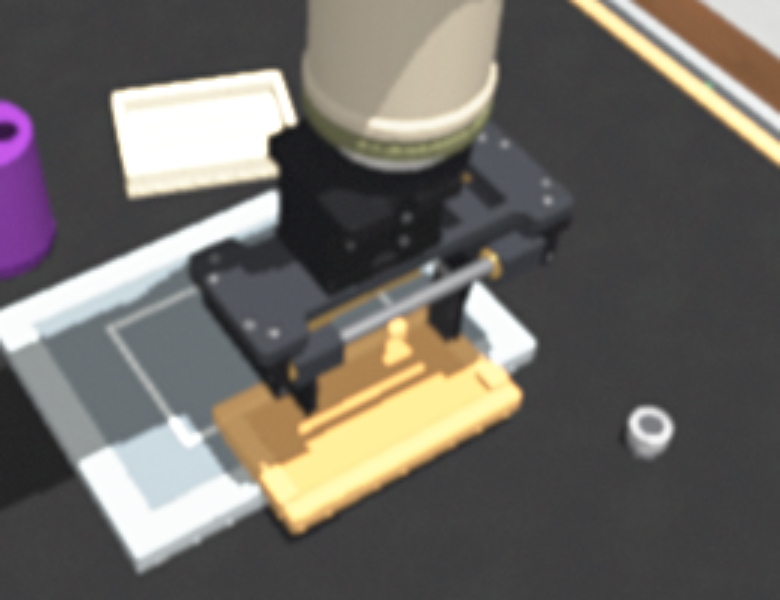

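View pics/top18.png

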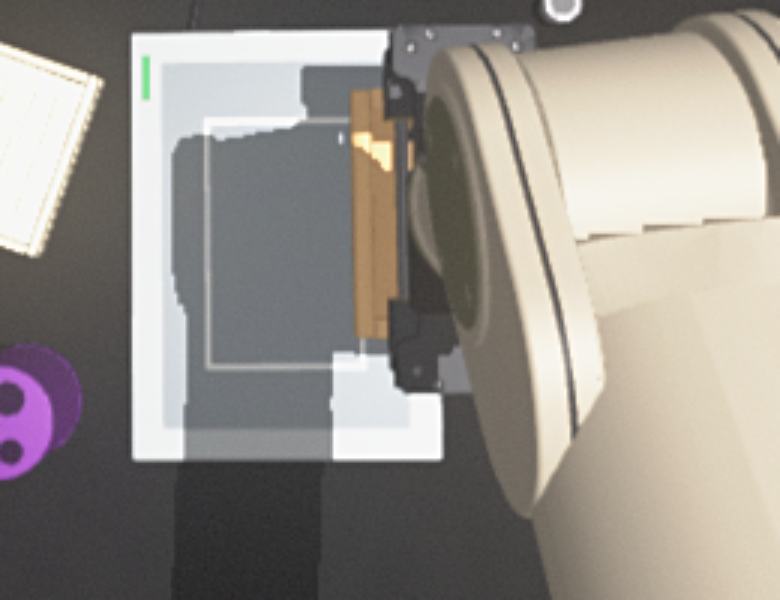

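Call:
drive_tool:
  plan:
    - {"rx":0.0,"ry":0.0,"rz":0.0,"x":-0.045,"y":0.0,"z":0.0,"fingers":1.0}
    - {"rx":0.0,"ry":0.0,"rz":0.0,"x":-0.085,"y":0.0,"z":0.0,"fingers":1.0}
    - {"rx":0.0,"ry":0.0,"rz":0.0,"x":-0.085,"y":0.0,"z":0.025,"fingers":1.0}
    - {"rx":0.0,"ry":0.0,"rz":0.0,"x":-0.085,"y":0.0,"z":0.046,"fingers":1.0}
    - {"rx":0.0,"ry":0.0,"rz":0.0,"x":-0.085,"y":0.0,"z":0.046,"fingers":1.0}

```text
time: 21.85
ee_pos: [0.561, -0.1309, 0.0912]
eef_rot: [0.707, 0.708, -0.001, -0.001]
ft_force: [-0.4, -0.4, 0.5]
width: 0.0871
```

```bash
python3 -c "
from prof import *
prof(19,-.12,.02)
goto([.562,-.0115,.0925])
for c in ('top','side'):
  d=viewer.camera(c);print(rect('spoon_rest',c,d))"
```

```text
[-114.5, 1.1] [-105.1, 56.1] [-101.4, 83.7] [-98.5, 71.1] [-85.8, 33.1] [-80.2, 33.9] [-75.5, 29.9] [-70.2, 28.2] [-64.7, 27.7] [-59.1, 28.0] [-53.6, 28.2] [-48.1, 27.9] [-42.5, 27.8] [-36.9, 28.0] [-31.4, 27.8] [-25.8, 28.0] [-20.3, 28.0] [-14.8, 28.0] [-8.8, 33.3] [-3.2, 33.9] [1.5, 24.9] [6.5, 18.4] [12.0, 18.1] [17.6, 18.1]
21.95 [ 0.56234641 -0.1308614   0.09315821] [ 0.58773078 -0.27536674  0.9041598 ] tilt 0.04289439103956462 C [-0.12071381  0.02315059]
t 21.95 shift [ 0.1194 -0.0002  0.0006] turn [0.0001 0.0001 0.0002]
((561.8, -43.4), (158.2, 89.2), 0.19, 'z', np.float64(28.9), 3545)
((534.0, -44.0), (90.8, 107.9), 89.93, 'z', np.float64(29.0), 1364)
```

View pics/top19.png

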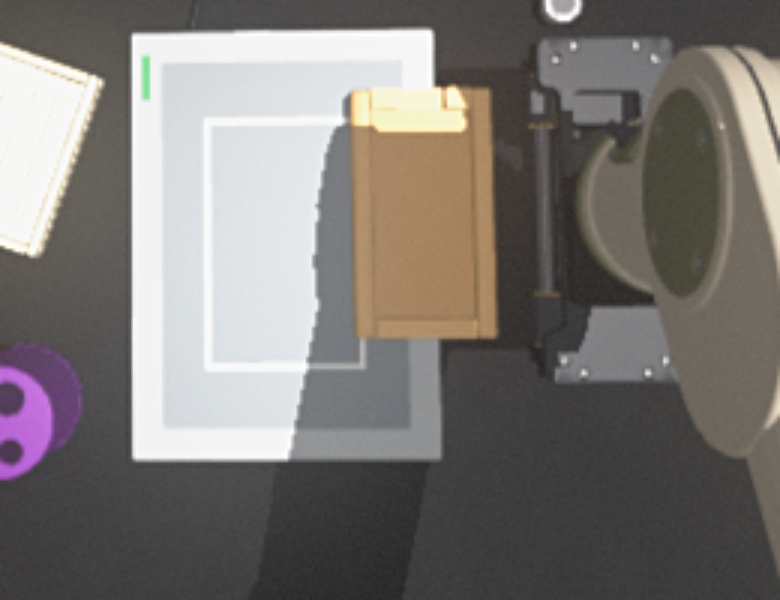

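Call:
drive_tool:
  plan:
    - {"rx":0.0,"ry":0.0,"rz":0.0,"x":0.015,"y":0.0,"z":0.0,"fingers":1.0}
    - {"rx":0.0,"ry":0.0,"rz":0.0,"x":0.024,"y":0.0,"z":0.0,"fingers":1.0}
    - {"rx":0.0,"ry":0.0,"rz":0.0,"x":0.029,"y":0.0,"z":0.0,"fingers":1.0}
    - {"rx":0.0,"ry":0.0,"rz":0.0,"x":0.034,"y":0.0,"z":0.0,"fingers":1.0}
    - {"rx":0.0,"ry":0.0,"rz":0.0,"x":0.04,"y":0.0,"z":0.0,"fingers":1.0}
    - {"rx":0.0,"ry":0.0,"rz":0.0,"x":0.046,"y":0.0,"z":0.0,"fingers":1.0}
    - {"rx":0.0,"ry":0.0,"rz":0.0,"x":0.052,"y":0.0,"z":0.0,"fingers":1.0}
    - {"rx":0.0,"ry":0.0,"rz":0.0,"x":0.058,"y":0.0,"z":0.0,"fingers":1.0}
    - {"rx":0.0,"ry":0.0,"rz":0.0,"x":0.064,"y":0.0,"z":0.0,"fingers":1.0}
    - {"rx":0.0,"ry":0.0,"rz":0.0,"x":0.07,"y":0.0,"z":0.0,"fingers":1.0}
    - {"rx":0.0,"ry":0.0,"rz":0.0,"x":0.076,"y":0.0,"z":0.0,"fingers":1.0}
    - {"rx":0.0,"ry":0.0,"rz":0.0,"x":0.08,"y":0.0,"z":0.0,"fingers":1.0}

```text
time: 23.65
ee_pos: [0.5619, -0.0504, 0.0925]
eef_rot: [0.707, 0.708, -0.0, 0.0]
ft_force: [-0.1, -2.0, 0.6]
width: 0.0871
```

```bash
python3 -c "
from prof import *
prof(20,-.12,.08)
goto([.562,-.0115,.0925])
d=viewer.camera('top');print(rect('spoon_rest','top',d))"
```

```text
[-24.4, 33.9] [-21.2, 67.1] [-19.2, 74.8] [-17.0, 64.0] [-12.9, 27.9] [-8.3, 28.1] [-3.5, 28.0] [1.1, 27.9] [5.9, 28.0] [10.5, 27.7] [15.2, 28.0] [19.9, 27.9] [24.6, 27.7] [29.4, 28.3] [34.0, 28.1] [38.9, 30.7] [43.6, 33.9] [48.2, 33.4] [52.7, 21.4] [57.5, 18.2] [62.4, 18.6] [67.2, 18.2] [72.1, 18.3] [76.9, 18.4]
23.75 [ 0.56192899 -0.05010455  0.09245831] [ 0.07667525 -0.44390172 -0.45904333] tilt 0.019527892815231734 C [-0.03992841  0.02245484]
t 23.75 shift [ 0.0386  0.0002 -0.0001] turn [-0.      0.0001  0.0004]
((561.9, 12.3), (77.6, 158.5), 89.85, 'z', np.float64(28.5), 2954)
```

View pics/top20.png

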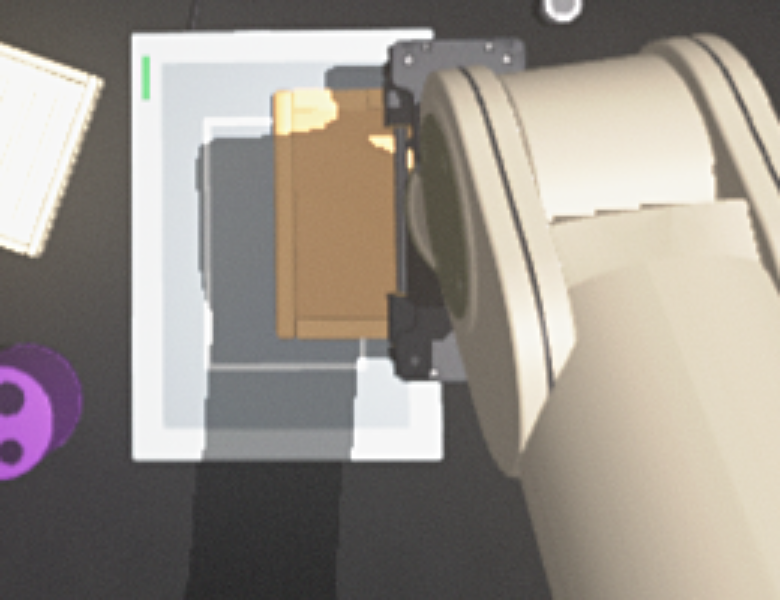

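Pushing well and square; continue to the middle, then back off slowly and rise.

Call:
drive_tool:
  plan:
    - {"rx":0.0,"ry":0.0,"rz":0.0,"x":0.006,"y":0.0,"z":0.0,"fingers":1.0}
    - {"rx":0.0,"ry":0.0,"rz":0.0,"x":0.012,"y":0.0,"z":0.0,"fingers":1.0}
    - {"rx":0.0,"ry":0.0,"rz":0.0,"x":0.018,"y":0.0,"z":0.0,"fingers":1.0}
    - {"rx":0.0,"ry":0.0,"rz":0.0,"x":0.024,"y":0.0,"z":0.0,"fingers":1.0}
    - {"rx":0.0,"ry":0.0,"rz":0.0,"x":0.03,"y":0.0,"z":0.0,"fingers":1.0}
    - {"rx":0.0,"ry":0.0,"rz":0.0,"x":0.035,"y":0.0,"z":0.0,"fingers":1.0}
    - {"rx":0.0,"ry":0.0,"rz":0.0,"x":0.038,"y":0.0,"z":0.0,"fingers":1.0}
    - {"rx":0.0,"ry":0.0,"rz":0.0,"x":0.038,"y":0.0,"z":0.0,"fingers":1.0}
    - {"rx":0.0,"ry":0.0,"rz":0.0,"x":0.033,"y":0.0,"z":0.0,"fingers":1.0}
    - {"rx":0.0,"ry":0.0,"rz":0.0,"x":0.015,"y":0.0,"z":0.0,"fingers":1.0}
    - {"rx":0.0,"ry":0.0,"rz":0.0,"x":-0.03,"y":0.0,"z":-0.02,"fingers":1.0}
    - {"rx":0.0,"ry":0.0,"rz":0.0,"x":-0.07,"y":0.0,"z":-0.06,"fingers":1.0}

```text
time: 25.35
ee_pos: [0.5606, -0.1239, 0.1518]
eef_rot: [0.707, 0.707, -0.001, -0.001]
ft_force: [1.3, 0.0, 0.9]
width: 0.0871
```

Call:
drive_tool:
  plan:
    - {"rx":0.0,"ry":0.0,"rz":0.0,"x":-0.06,"y":0.0,"z":-0.06,"fingers":1.0}
    - {"rx":0.0,"ry":0.0,"rz":0.0,"x":-0.12,"y":0.0,"z":-0.1,"fingers":1.0}
    - {"rx":0.0,"ry":0.0,"rz":0.0,"x":-0.18,"y":0.0,"z":-0.1,"fingers":1.0}
    - {"rx":0.0,"ry":0.0,"rz":0.0,"x":-0.2,"y":0.0,"z":-0.1,"fingers":1.0}
    - {"rx":0.0,"ry":0.0,"rz":0.0,"x":-0.2,"y":0.0,"z":-0.1,"fingers":1.0}

```text
time: 25.98
ee_pos: [0.56, -0.3271, 0.2526]
eef_rot: [0.709, 0.705, -0.001, 0.001]
ft_force: [0.3, -0.2, -0.3]
width: 0.0871
```

```bash
python3 -c "
from prof import *
for c in ('top','side'):
  d=viewer.camera(c);cv2.imwrite('pics/%s21.png'%c,d['color'][:,:,::-1])
  for n in ('spoon_rest','reader_pad','soap_dish','brush_holder','aerator'): print(c,n,rect(n,c,d))
d=viewer.camera('top');w=cloud(d).reshape(-1,3)
k=(w[:,2]>.031)&(w[:,2]<.038)&(w[:,0]>.4)&(w[:,0]<.69)&(w[:,1]>-.06)&(w[:,1]<.15)
print(cv2.minAreaRect((w[k][:,:2]*1000).astype(np.float32)),np.percentile(w[k][:,2],[5,95]))
s=monitor.read_state();print(s['time'],s['ee_pos'],s['ft_force'])"
```

```text
top spoon_rest ((562.1, 43.3), (89.1, 158.7), 89.64, 'z', np.float64(29.0), 3614)
top reader_pad ((542.4, 44.4), (199.2, 280.4), 89.97, 'z', np.float64(18.2), 10622)
top soap_dish ((602.4, 226.3), (80.7, 121.0), 69.96, 'z', np.float64(6.9), 2026)
top brush_holder ((440.4, 214.2), (63.8, 64.2), 89.0, 'z', np.float64(99.4), 1133)
top aerator ((696.4, -137.5), (19.5, 20.2), 86.8, 'z', np.float64(20.7), 99)
side spoon_rest ((560.9, 44.1), (161.6, 91.4), 0.26, 'z', np.float64(27.3), 3227)
side reader_pad ((541.3, 45.4), (280.4, 202.3), 0.44, 'z', np.float64(16.7), 9201)
side soap_dish ((604.8, 226.2), (85.3, 124.4), 70.23, 'z', np.float64(6.9), 1260)
side brush_holder ((434.9, 198.0), (33.5, 67.2), 76.35, 'z', np.float64(73.8), 176)
side aerator ((696.9, -138.9), (23.3, 20.8), 27.18, 'z', np.float64(18.9), 131)
((561.8359375, 43.41807174682617), (88.87600708007812, 158.1793212890625), 89.63988494873047) [0.03158715 0.03587608]
26.625 [ 0.5623661  -0.32058744  0.25272256] [ 1.19550107 -0.30207924 -0.06426463]
```

View pics/top21.png

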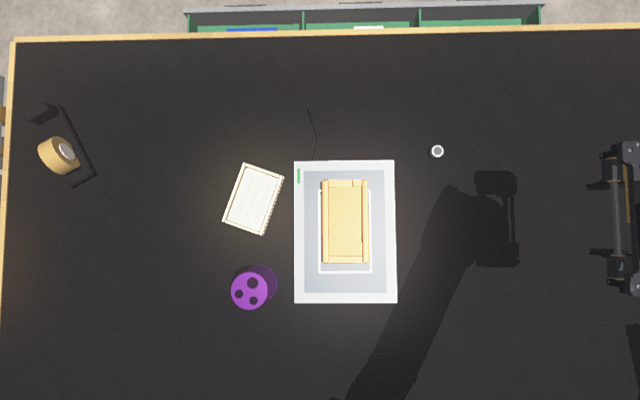

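View pics/side21.png

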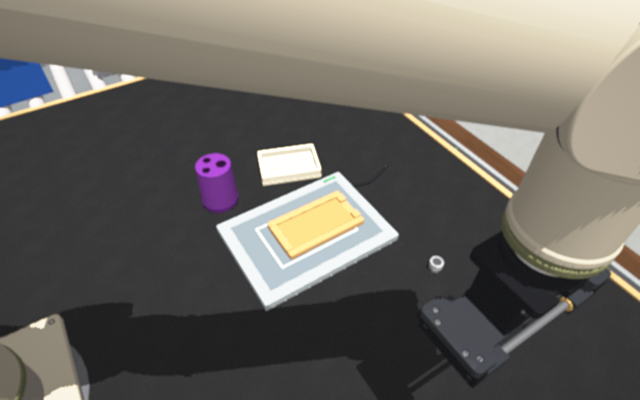

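```bash
python3 -c "
from bench import workorder
print(workorder.close_job())"
```

```text
the job is handed in; nothing more can be done
None
```

The spoon rest now lies flat and tag-side down on the reader pad, wholly on it and squared up, and the job is handed in. I pushed it with two fingertips, long side first, against the pad's edge. From there I tipped it upright, pushed it over from behind, and pushed it along to the middle of the pad's width.

**First tipping try failed:** it slipped at somewhere between 30° and 55°. The rest dropped back flat, label up, about 10 mm from the pad. The second try, with the tool tilting along with the rest, worked. During it the rest's front edge slid down the pad's side, so the rest stood upright on the matting against the edge before going over.

**Last checks at 26.6 s of the 64 s allowed:**

| Check | Result |
|---|---|
| Rest centre (x, y) | 0.562, 0.043 m |
| Pad centre (x, y) | 0.542, 0.045 m |
| Height of its upper rim | about 34 mm, so flat on the 18 mm pad |
| Angle to the pad | within 0.4° on both cameras |
| Margin to the pad's sides | about 40 mm or more |
| Position along the pad's long side | about 20 mm off centre |

- **Other goods:** the aerator and the brush holder read the same as before to within a few millimetres. The soap dish looks unmoved in the pictures; its two readings differ by about 6 mm because each saw a different visible part of it.
- **Arm:** it was clear of everything when I handed in. The largest wrist force I saw was about 17 N.

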